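# Cap a media bottle for the autoclave, vented by a quarter turn

### The arm

A 7-joint arm with a two-finger parallel gripper is mounted at the origin on a cart in front of the work surface, level with it; the furniture and walls round the work are solid. World frame = base frame: x ahead of the robot, y to its left, z up, the work surface at z = 0. Lengths are in m, angles in rad, forces in N, time in s.
With the tool pointing down it reaches from about 0.4 to 0.85 m from the base axis. Payload 6.9 kg.
Tool frame: the origin (TCP) lies on the mounting face of the last link; the fingertips stand 173 mm ahead of it and the grasp point (between the pads) lies 155 mm ahead of it; y points along the fingers, x is the direction in which the jaws open and shut, and the axes are right-handed (so a half turn about y gives the same grasp; the last joint's range is limited). The gripper opens to 85 mm and grips with 20 to 120 N. Pads are 22 mm wide; open, the fingers measure 114 mm over their backs; the gripper's body (76 mm by 85 mm) begins 54 mm behind the grasp point. The pads swing forward as they close: fully open they stand 13 mm farther back than shut.
Start: joints at [-1.105, 0.507, -0.238, 1.5, 0.126, 1.149, -0.155], TCP at [0.221, 0.585, 0.405] pointing down, gripper open.
Joint ranges: [-3.08, 3.08], [-0.24, 2.05], [-1.43, 1.35], [0, 2.5], [-1.52, 4.66], [0.17, 1.96], [-2.89, 2.89]. Speed limits (rad/s): [2.39, 2.39, 3.14, 3.14, 3.14, 3.14, 3.14].

### API

Orientations are given as a unit quaternion [x, y, z, w].
In Python, from workcell import * gives the robot as it stands.
- The arm moves only by the tool jog_arm, never from a script. Its argument "deltas" is a list of rows, each an object with "offset": the shift along the tool's x, y, z in cm, a list of three; "yaw": the turn about the tool's y in rad. A call has 1 to 12 rows; each row shifts and turns the pose as measured when the row begins, along the tool's axes as they then stand; what a row does not reach is not made up. A row lasts 1/8 s, in which the tool goes at most 62.5 mm and 10.7 degrees, less where a joint would pass 70% of its speed; a pose out of reach is approached as far as the arm can. A call is refused whole if a number of a shift passes 6.25 or a number of a turn 0.188, either way. A call with a gripper value outside its range is refused whole. "grip" is the finger opening in cm, from 0 to 8.54, set as the call begins (left out, the last holds). The fingers move at their own pace and stop on an object; the grip force is fixed at half the most. Time passes only in rows, so rows that do not move let the fingers close. It gives the time, the measured TCP pose, the force and the opening at its end, in the units of the state.
- observe(): the state, without advancing time (a new reading comes with each control period).
- camera(name): name is "scene" or "top" or "wrist"; returns a dict with "image" (420x560x3 uint8, blue, green, red), "range_z" (420x560 float32, m along the optical axis (not along the pixel's ray), 0 where there is no reading), "mtx" (3x3 intrinsics, pixels), "extrinsics" (4x4, takes a point from world to camera coordinates). Camera axes: x right, y down, z forward; pixel columns grow to the right and rows downward; lengths in m; the calibration is good to about 2 mm. A picture is of the moment at which its call begins.
- sign_off(): hands the job in, once; it reports no verdict.
The state is a dict: "t": time; "qpos": joint angles; "qvel": joint speeds; "effort": joint torques, N m; "position": TCP position; "eef_rot": TCP orientation; "force": force on the tool from outside, world axes, zero at the start; "torque": the same for the moment, N m; "finger_gap": finger opening in m.
Only numpy, scipy, OpenCV 4.12 (cv2) and the standard library are available. Lean on these libraries where they do the work, as an engineer would, in place of code of your own. Each camera call takes 0.05 s, during which the arm holds its last target.

### The job

Get the open square bottle ready for the autoclave: slip the loose drip ring over its neck so that it lies flat on the neck's collar, then screw the loose cap on until it bottoms out, and back it off a quarter turn so that the bottle can vent. Finish while still gripping the cap in that position, so that it can be taped there like the finished bottle behind it; do not let go of it.

Things in the scene. Friction and masses are not known exactly. Their poses are not given: they have to be found in the camera images.
- bottle_stand: A fixed low steel stand (209 x 94 mm plate, 44 mm corner angles) with two square amber bottles (64 mm square, shoulder at 85 to 105 mm height) in a row along its x axis; neither bottle can turn or move. The near bottle is open: the one to work on. The far one, 115 mm along +x, is finished (ring and taped cap on, 152 mm high). Origin: on the bench under the axis of the open bottle; z up.
- rim (a point): Centre of the open bottle's mouth, on its rim, 143 mm above the bench; axes as the stand's. The neck is 31 mm across below the rim, 36.4 mm over its two-start right-hand thread, which begins 2.4 mm below the rim. Thread lead: 13 mm a turn. The cap runs on it with under 0.2 N m; about 0.35 N m, or fingers that slip round it, mean that it is at its stop.
- collar (a point): Centre of the open bottle's collar, 31 mm below the rim: a flat flange 49 mm across on which the drip ring lies. The neck just above it is 37 mm across for 10 mm.
- drip_ring: Loose grey plastic drip (pouring) ring, 49 mm outside, 39.4 mm bore, 10 mm high, 16 to 28 g, lying flat on the bench with its flared edge up. Origin: centre of its underside. It drops freely over the threaded neck; seated, its origin is at collar.
- cap: Loose black knurled cap, 45 mm wide, 24.5 high, 32-56 g, mouth down. Origin: centre of its lower edge. Put over the neck it rests on the thread, origin 8 to 14 mm below rim; clockwise from above screws it on, 140 to 320 degrees. Home it stops hard: origin 19 mm below the rim, x parallel to the stand's x (either way round). Put on with x 20 degrees clockwise of that, it has 160 degrees to go.

How it is judged:
By the outcome, as a careful person would: the job done as asked, in the order asked, and still so for the second after the job is handed in, while the arm keeps its last pose, push and grip.
It also fails if it takes over 72 s, if anything falls off the work surface, if the arm or the gripper's body presses on something with over 40 N, if the wrist force passes 120 N, or if a joint passes its speed limit or range.

## Working session

There is one attempt and no reset: what is moved stays moved. The work goes in short steps, Python scripts to look and compute and a tool call to move; the robot and the scene stay as the last step left them, time stands still between calls to the robot, and variables do not carry over. Pictures are saved under pics/ and viewed, and the job is handed in when it is done.

Besides the shell and the picture viewer there is one more tool, called by a JSON object that holds its "op" and its "data". jog_arm: Moves the arm, as the interface text tells. Its arguments: {"type":"object","properties":{"deltas":{"type":"array"},"grip":{"type":"number"}},"required":["deltas"]}

```bash
ls; mkdir -p pics; cat > h.py <<'E'
from workcell import *
import numpy as np, cv2
np.set_printoptions(precision=4,suppress=True)
def shot(n,f):
    c=camera(n); cv2.imwrite(f'pics/{f}.png',c['image']); np.savez(f'pics/{f}.npz',**{k:np.array(v) for k,v in c.items()}); return c
def load(f): return dict(np.load(f'pics/{f}.npz'))
def ray(c,u,v):
    T=np.array(c['extrinsics']);R=T[:3,:3];o=-R.T@T[:3,3]
    d=R.T@np.linalg.inv(c['mtx'])@np.array([u,v,1.]);return o,d
def onz(c,u,v,z):
    o,d=ray(c,u,v);return o+d*(z-o[2])/d[2]
def cloud(c):
    z=c['range_z'];T=np.array(c['extrinsics']);v,u=np.mgrid[:z.shape[0],:z.shape[1]]
    p=np.stack([u*z,v*z,z],-1)@np.linalg.inv(c['mtx']).T
    return (p-T[:3,3])@T[:3,:3]
def proj(c,p):
    T=np.array(c['extrinsics']);q=c['mtx']@(T[:3,:3]@np.array(p)+T[:3,3]);return q[:2]/q[2]
E
python3 - <<'E'
from h import *
print(observe())
for n in ['scene','top','wrist']:
    c=shot(n,n+'0'); print(n,c['mtx'],c['extrinsics'])
E
```

```text
pics
{'t': 0.0, 'qpos': array([-1.1045,  0.5083, -0.2375,  1.5012,  0.1257,  1.1489, -0.1548]), 'qvel': array([ 0.0002, -0.0009,  0.0008, -0.0009,  0.0007, -0.0019, -0.0003]), 'effort': array([  0.0011, -62.0607,  -2.1864, -24.9645,   0.0126,   0.012 ,
        -0.    ]), 'position': array([0.2207, 0.5845, 0.4038]), 'eef_rot': array([ 0.582 ,  0.4017, -0.4027, -0.5812]), 'force': array([-0.5622, -0.1488, -0.7086]), 'torque': array([ 0.0094, -0.0074, -0.0379]), 'finger_gap': 0.08571555194324305}
scene [[380.2446   0.     281.7718]
 [  0.     380.2446 209.6146]
 [  0.       0.       1.    ]] [[-0.7628 -0.6465 -0.0155  0.3734]
 [-0.347   0.4295 -0.8337  0.2893]
 [ 0.5456 -0.6306 -0.552   0.6256]
 [ 0.      0.      0.      1.    ]]
top [[519.5841   0.     279.9042]
 [  0.     519.5841 206.2753]
 [  0.       0.       1.    ]] [[-0.0261 -0.9997  0.0036 -0.0037]
 [-0.9868  0.0252 -0.1601  0.5344]
 [ 0.1599 -0.0077 -0.9871  1.2373]
 [ 0.      0.      0.      1.    ]]
wrist [[325.5527   0.     281.64  ]
 [  0.     325.5527 204.7519]
 [  0.       0.       1.    ]] [[ 0.3525  0.9358 -0.0006 -0.6248]
 [ 0.8997 -0.3387  0.2755 -0.0369]
 [ 0.2576 -0.0977 -0.9613  0.3775]
 [ 0.      0.      0.      1.    ]]
```

View pics/scene0.png

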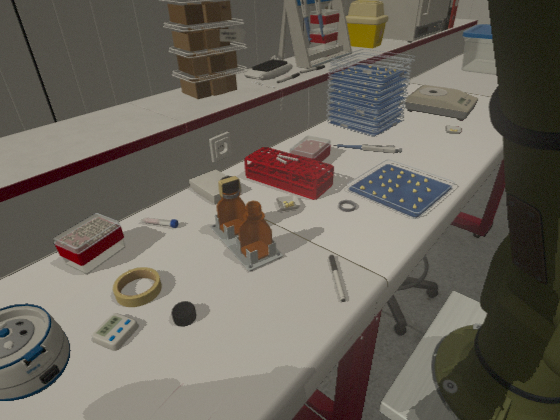

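View pics/top0.png

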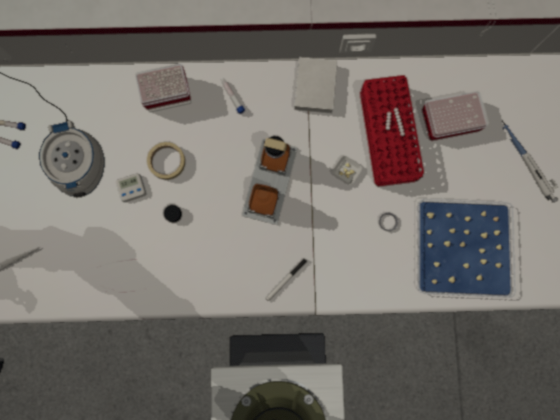

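View pics/wrist0.png

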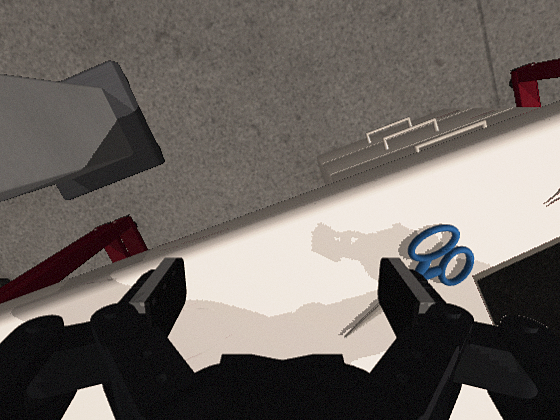

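The scene view shows the open bottle at (255,235), the finished one at (231,205), the cap at (184,314) and the ring at (347,206). In the top view they are at about (265,200), (275,155), (172,213) and (388,222).

```bash
python3 - <<'E'
from h import *
t=load('top0'); s=load('scene0')
for n,(u,v,r) in {'ring':(388,222,30),'cap':(172,213,30),'bot':(268,180,50)}.items():
    im=t['image'][v-r:v+r,u-r:u+r]; cv2.imwrite(f'pics/crop_{n}.png',cv2.resize(im,None,fx=500/(2*r),fy=500/(2*r),interpolation=cv2.INTER_NEAREST))
im=s['image'][150:290,190:330];cv2.imwrite('pics/crop_s.png',cv2.resize(im,None,fx=4,fy=4,interpolation=cv2.INTER_CUBIC))
for nm,c,pts in [('top',t,dict(ring=(388,222),cap=(172,213))),('scene',s,dict(ring=(347,206),cap=(184,314)))]:
    P=cloud(c)
    for k,(u,v) in pts.items():
        print(nm,k,onz(c,u,v,.005 if k=='ring' else .0245 if nm=='top' else .012))
    for lo,hi,l in [(.135,.150,'rim'),(.150,.157,'ftop'),(.10,.115,'coll'),(.02,.03,'captop'),(.006,.013,'ringtop')]:
        m=(P[...,2]>lo)&(P[...,2]<hi)&(c['range_z']>0)
        n,lab,st,ce=cv2.connectedComponentsWithStats(m.astype('uint8'))
        for i in range(1,n):
            if st[i,4]>15:
                q=P[lab==i]; 
                w=np.ptp(q[:,:2],axis=0)
                if w.max()<.09: print(nm,l,st[i],q.mean(0),(q.min(0)+q.max(0))/2,w)
E
```

```text
top ring [ 0.493  -0.2899  0.005 ]
top cap [0.527  0.2517 0.0245]
top rim [264 145  19  11  49] [ 0.6468 -0.0033  0.1448] [ 0.6505 -0.0042  0.1425] [0.0227 0.0415]
top rim [254 186  16  15  97] [0.5506 0.0239 0.1408] [0.5504 0.0245 0.1417] [0.0333 0.0346]
top rim [272 412  22   8  41] [ 0.0659 -0.0104  0.1426] [ 0.0661 -0.0105  0.1425] [0.0168 0.0444]
top ftop [159  33  22   2  23] [0.9399 0.2355 0.1528] [0.9393 0.2347 0.1532] [0.0042 0.0497]
top ftop [200  32  17   2  20] [0.94   0.1442 0.1529] [0.9398 0.1434 0.1537] [0.0035 0.0383]
top ftop [64 35 16  2 21] [0.9395 0.4684 0.1536] [0.9397 0.4669 0.1537] [0.0039 0.0345]
top ftop [20 36 22  2 28] [0.9399 0.5653 0.1528] [0.9401 0.5643 0.1534] [0.0033 0.0503]
top ftop [264 136  22  18 213] [ 0.6609 -0.0082  0.1523] [ 0.6607 -0.0081  0.1534] [0.0408 0.0483]
top coll [266 154  18   6  23] [ 0.6417 -0.0063  0.1095] [ 0.6438 -0.0074  0.1076] [0.0115 0.0403]
top coll [252 185  21  21 120] [0.5462 0.0229 0.1114] [0.551  0.0242 0.1078] [0.0483 0.0471]
top coll [274 411  25   9  36] [ 0.0627 -0.0155  0.1075] [ 0.058  -0.0183  0.1072] [0.0188 0.
[... 7895 characters left out ...]
 0.0193]
scene ringtop [338 200  18  11  76] [ 0.4953 -0.2895  0.0092] [ 0.4949 -0.289   0.0093] [0.0486 0.0515]
scene ringtop [144 222  34   6  48] [0.8215 0.0975 0.0101] [0.8273 0.0962 0.0095] [0.0796 0.0544]
scene ringtop [119 274  36  18  90] [0.6939 0.2594 0.0094] [0.6834 0.2654 0.0095] [0.044  0.0686]
scene ringtop [116 292  42  14 102] [0.6307 0.2901 0.0095] [0.6428 0.2837 0.0095] [0.0522 0.0672]
scene ringtop [173 317  22   8  57] [0.5135 0.2621 0.0091] [0.5208 0.259  0.0095] [0.029  0.0322]
scene ringtop [ 92 322  46  28 154] [0.5772 0.3679 0.0095] [0.5882 0.3602 0.0095] [0.0537 0.0742]
scene ringtop [435 358  33  62 194] [0.0728 0.0844 0.0103] [0.0737 0.0725 0.0095] [0.0748 0.0776]
```

```bash
cat >> h.py <<'E'
from scipy.spatial.transform import Rotation as Rn
D=.155
def st(full=0):
    o=observe();R=Rn.from_quat(o['eef_rot']).as_matrix();g=o['position']+D*R[:,1]
    jaw=np.degrees(np.arctan2(R[1,0],R[0,0]))
    print('t %.2f'%o['t'],'tcp',o['position'],'grasp',g,'jaw deg %.2f'%jaw,'y axis',R[:,1],'F',o['force'],'T',o['torque'],'gap %.4f'%o['finger_gap'])
    print(' q',o['qpos'])
    return o,R,g
def togo(target,jawdeg=None,point='grasp'):
    o,R,g=st(); d=np.array(target)-g
    print(' togo tool cm',100*R.T@d,end=' ')
    if jawdeg is not None:
        cur=np.arctan2(R[1,0],R[0,0]); e=(np.radians(jawdeg)-cur+np.pi/2)%np.pi-np.pi/2
        # positive turn about tool y (down) reduces world angle
        print('yaw rad (sign for tool y)',-e if R[2,1]<0 else e)
    print()
E
python3 - <<'E'
from h import *
o,R,g=st();print(R)
togo([.495,-.2895,.1],0)
E
```

```text
t 0.15 tcp [0.2206 0.5846 0.404 ] grasp [0.2206 0.5844 0.249 ] jaw deg 69.33 y axis [-0.0005 -0.0013 -1.    ] F [0.0728 0.5419 0.6259] T [ 0.0059 -0.0133 -0.0151] gap 0.0854
 q [-1.1045  0.5081 -0.2375  1.5009  0.1257  1.1489 -0.1548]
[[ 0.353  -0.0005 -0.9356]
 [ 0.9356 -0.0013  0.353 ]
 [-0.0014 -1.     -0.    ]]
t 0.15 tcp [0.2206 0.5846 0.404 ] grasp [0.2206 0.5844 0.249 ] jaw deg 69.33 y axis [-0.0005 -0.0013 -1.    ] F [0.0728 0.5419 0.6259] T [ 0.0059 -0.0133 -0.0151] gap 0.0854
 q [-1.1045  0.5081 -0.2375  1.5009  0.1257  1.1489 -0.1548]
 togo tool cm [-72.0583  15.0028 -56.5251] yaw rad (sign for tool y) 1.2100310221132513
```

View pics/crop_bot.png

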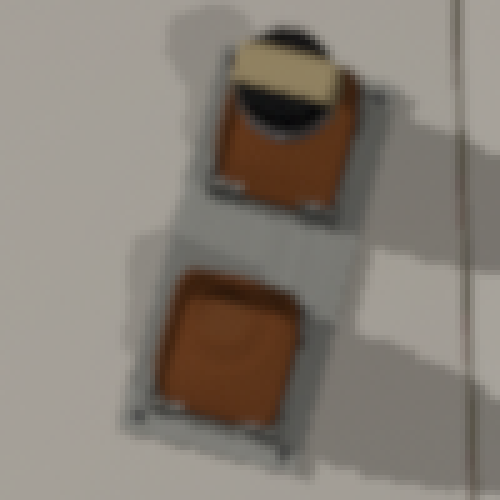

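View pics/crop_s.png

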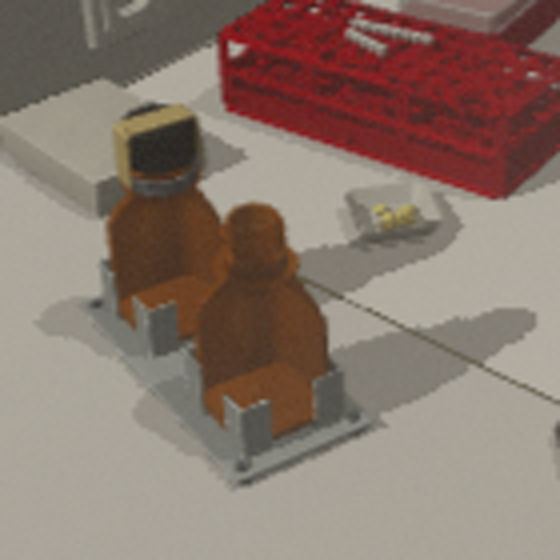

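View pics/crop_cap.png

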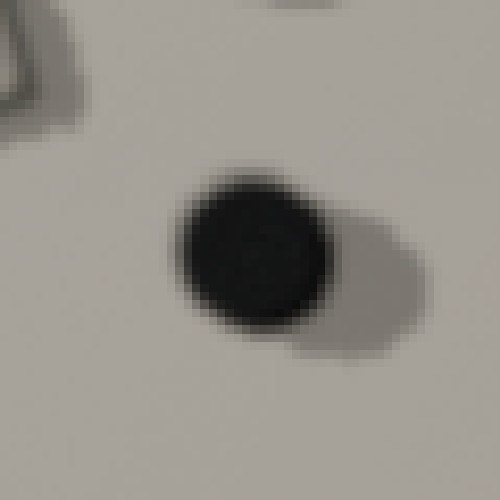

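The open bottle's shoulder and neck, and the stand, are clear at a yaw of about -16 deg. The cap top has no visible mark. I'm moving toward the ring by way of (0.5, 0.15).

{"op": "jog_arm", "data": {"deltas": [{"offset":[-2.75,0,-3.75],"yaw":0},{"offset":[-2.75,0,-3.75],"yaw":0},{"offset":[-2.75,0,-3.75],"yaw":0},{"offset":[-2.75,0,-3.75],"yaw":0},{"offset":[-2.75,0,-3.75],"yaw":0},{"offset":[-2.75,0,-3.75],"yaw":0},{"offset":[-2.75,0,-3.75],"yaw":0},{"offset":[-2.75,0,-3.75],"yaw":0},{"offset":[-2.75,0,-3.75],"yaw":0},{"offset":[-2.75,0,-3.75],"yaw":0}]}}

```text
t: 1.4
position: [0.4799, 0.1863, 0.4014]
eef_rot: [-0.58, -0.403, 0.406, 0.58]
force: [0.6, 0.8, -0.2]
finger_gap: 0.0855
```

```bash
python3 - <<'E'
from h import *
togo([.495,-.2895,.1],0)
E
```

```text
t 1.40 tcp [0.4799 0.1863 0.4014] grasp [0.4792 0.1859 0.2464] jaw deg 69.79 y axis [-0.0041 -0.0026 -1.    ] F [ 0.5735  0.7813 -0.1758] T [ 0.0334 -0.0389 -0.0505] gap 0.0855
 q [-0.3175  0.3383 -0.139   1.7906  0.0546  1.0212  0.7406]
 togo tool cm [-44.0129  14.7512 -17.949 ] yaw rad (sign for tool y) 1.2180412229919013
```

{"op": "jog_arm", "data": {"deltas": [{"offset":[-4.4,0.8,-1.8],"yaw":0},{"offset":[-4.4,0.8,-1.8],"yaw":0},{"offset":[-4.4,0.8,-1.8],"yaw":0},{"offset":[-4.4,0.8,-1.8],"yaw":0},{"offset":[-4.4,0.8,-1.8],"yaw":0},{"offset":[-4.4,0.8,-1.8],"yaw":0},{"offset":[-4.4,0.8,-1.8],"yaw":0},{"offset":[-4.4,0.8,-1.8],"yaw":0},{"offset":[-4.4,0.8,-1.8],"yaw":0},{"offset":[-4.2,0.8,-1.7],"yaw":0},{"offset":[0,0,0],"yaw":0.15},{"offset":[0,0,0],"yaw":0.15}], "grip": 6.5}}

```text
t: 2.9
position: [0.495, -0.3072, 0.3172]
eef_rot: [-0.636, -0.307, 0.311, 0.636]
force: [0.1, 0.9, -0.2]
finger_gap: 0.0646
```

```bash
python3 - <<'E'
from h import *
togo([.495,-.2895,.1],0)
shot('wrist','wrist1');shot('scene','scene1')
togo([.495,-.2895,.02],0)
E
```

```text
t 2.90 tcp [ 0.495  -0.3072  0.3172] grasp [ 0.4941 -0.3075  0.1622] jaw deg 51.77 y axis [-0.0054 -0.002  -1.    ] F [ 0.0796  0.9486 -0.2409] T [-0.0143 -0.0343 -0.02  ] gap 0.0646
 q [ 0.4687  0.522   0.0672  1.7379 -0.0375  0.8867  1.4543]
 togo tool cm [1.5007 6.2205 1.0306] yaw rad (sign for tool y) 0.9034883029830593

t 3.00 tcp [ 0.495  -0.3069  0.3174] grasp [ 0.4941 -0.3073  0.1624] jaw deg 51.97 y axis [-0.0057 -0.0027 -1.    ] F [ 0.4201 -0.7691  0.8535] T [-0.0513 -0.0352  0.0208] gap 0.0647
 q [ 0.4677  0.5216  0.0676  1.7382 -0.0368  0.8867  1.4568]
 togo tool cm [ 1.5387 14.2353  0.9879] yaw rad (sign for tool y) 0.9071166530966307
```

View pics/wrist1.png

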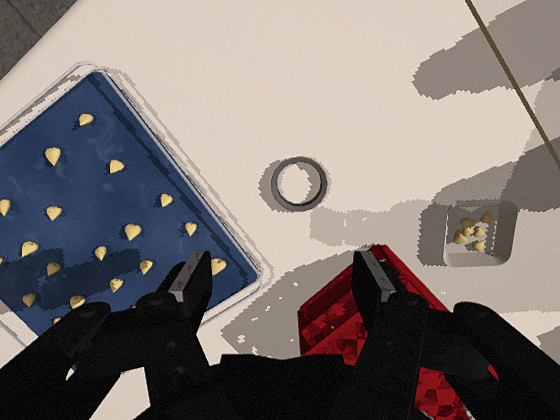

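View pics/scene1.png

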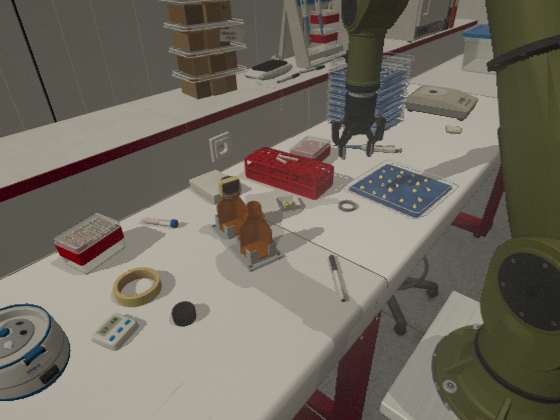

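The wrist view shows the ring at about (299,184) px and the fingertips near (205,255) and (365,250).

```bash
python3 - <<'E'
from h import *
c=load('wrist1'); im=c['image']
roi=np.zeros(im.shape[:2],np.uint8); roi[145:222,262:338]=1
hsv=cv2.cvtColor(im,cv2.COLOR_BGR2HSV)
m=((hsv[...,2]<110)&(roi>0)).astype('uint8')
cs,_=cv2.findContours(m,cv2.RETR_EXTERNAL,cv2.CHAIN_APPROX_NONE)
k=max(cs,key=cv2.contourArea); el=cv2.fitEllipse(k); print(el)
e=onz(c,*el[0],.008);print(e)
# size check
pts=np.array([onz(c,*p[0],.009) for p in k]);print(pts.min(0),pts.max(0),(pts.min(0)+pts.max(0))/2)
P=cloud(c);
ins=P[145:222,262:338].reshape(-1,3); r=np.hypot(*(ins[:,:2]-e[:2]).T)
for a in np.arange(.016,.03,.001):
    s=ins[(r>=a)&(r<a+.001)]; print('%.3f'%a,len(s),np.median(s[:,2]),s[:,2].max())
o,R,g=st()
T=(P-o['position'])@R  # tool coords
mm=(c['range_z']>0)&(c['range_z']<.25)
q=T[mm]; q=q[(abs(q[:,2])<.03)]
for sgn in (-1,1):
    w=q[(q[:,0]*sgn>0)]; i=np.argsort(w[:,1])[-5:]; print(sgn,w[i])
E
```

```text
((298.5086669921875, 183.84315490722656), (53.34791946411133, 55.58161544799805), 83.42369079589844)
[ 0.4962 -0.2904  0.008 ]
[ 0.4717 -0.3148  0.009 ] [ 0.5207 -0.2662  0.009 ] [ 0.4962 -0.2905  0.009 ]
0.016 120 -0.0005701748130646372 0.0014924265669735443
0.017 141 -0.00048411502111116254 0.001957979040771062
0.018 125 -0.0004688505627782311 0.0014507545916585488
0.019 231 0.00360396622287011 0.009340192903462429
0.020 189 0.008260477656904706 0.009861703150784698
0.021 172 0.00872357707835685 0.010236928145593766
0.022 191 0.008989651028911057 0.010584997319166562
0.023 236 0.009069145975397791 0.011039259520397943
0.024 168 0.008223082710173222 0.010772242342901731
0.025 107 -0.0006052852880269871 0.008516186213942033
0.026 150 -0.0004716953841375173 0.0013595087961873224
0.027 192 -0.0005083919396309201 0.0011417803910820587
0.028 211 -0.0005818712456010041 0.0012188950319967497
0.029 227 -0.0005177180874824933 0.0010174873373338964
t 3.00 tcp [ 0.495  -0.3069  0.3174] grasp [ 0.4941 -0.3073  0.1624] jaw deg 51.97 y axis [-0.0057 -0.0027 -1.    ] F [ 0.4201 -0.7691  0.8535] T [-0.0513 -0.0352  0.0208] gap 0.0647
 q [ 0.4677  0.5216  0.0676  1.7382 -0.0368  0.8867  1.4568]
-1 [[-0.032   0.1674 -0.0006]
 [-0.0322  0.1675  0.0034]
 [-0.0321  0.1679 -0.0014]
 [-0.0321  0.168  -0.0004]
 [-0.0321  0.168   0.0061]]
1 [[ 0.0333  0.1674  0.0007]
 [ 0.0331  0.1674  0.0047]
 [ 0.033   0.1675 -0.0014]
 [ 0.0331  0.1677 -0.0031]
 [ 0.033   0.1679 -0.0006]]
```

{"op": "jog_arm", "data": {"deltas": [{"offset":[0.52,2.2,0.3],"yaw":0},{"offset":[0.52,2.2,0.3],"yaw":0},{"offset":[0.52,2.2,0.3],"yaw":0},{"offset":[0,2.2,0],"yaw":0},{"offset":[0,0,0],"yaw":0}]}}

```text
t: 3.62
position: [0.498, -0.287, 0.2275]
eef_rot: [0.632, 0.315, -0.319, -0.632]
force: [-1.1, 0.2, 0.4]
finger_gap: 0.0651
```

```bash
cat > ringw.py <<'E'
from h import *
import sys
def ringfind(c,center,z=.009,name=''):
    im=c['image']; P=cloud(c)
    m=((P[...,2]>z-.005)&(P[...,2]<z+.004)&(np.hypot(P[...,0]-center[0],P[...,1]-center[1])<.032)).astype('uint8')
    pts=P[m>0]
    from scipy.optimize import least_squares
    return pts
E
python3 - <<'E'
from h import *
togo([.496,-.290,.017])
c=shot('wrist','wrist2'); P=cloud(c)
T=None
hsv=cv2.cvtColor(c['image'],cv2.COLOR_BGR2HSV)
u,v=proj(c,[.496,-.29,.009]);print(u,v)
E
```

```text
t 3.62 tcp [ 0.498  -0.287   0.2275] grasp [ 0.4973 -0.2873  0.0725] jaw deg 53.27 y axis [-0.0043 -0.0023 -1.    ] F [-1.0533  0.195   0.3609] T [-0.0327  0.0157  0.0236] gap 0.0651
 q [ 0.447   0.6254  0.05    1.8486 -0.0406  0.6714  1.4491]
 togo tool cm [-0.2674  5.5508 -0.0676] 
276.2021870382138 230.1805908086568
```

View pics/wrist2.png

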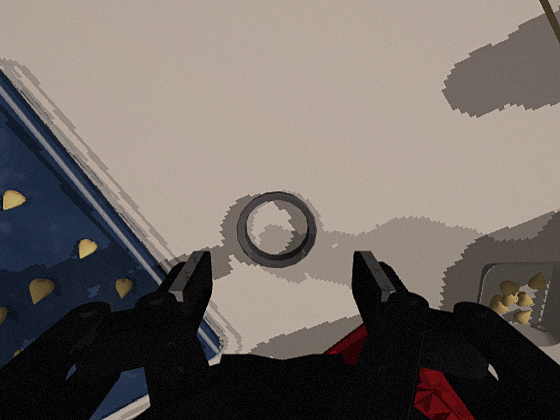

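The ring shows at (277,230), matching the projected estimate. I'm descending.

{"op": "jog_arm", "data": {"deltas": [{"offset":[-0.15,2.0,-0.05],"yaw":0},{"offset":[-0.1,2.0,0],"yaw":0},{"offset":[0,1.2,0],"yaw":0},{"offset":[0,0.3,0],"yaw":0},{"offset":[0,0,0],"yaw":0}]}}

```text
t: 4.3
position: [0.4995, -0.2907, 0.1774]
eef_rot: [0.634, 0.319, -0.318, -0.628]
force: [0.7, 0.1, -0.5]
finger_gap: 0.065
```

```bash
python3 - <<'E'
from h import *
togo([.496,-.290,.017])
E
```

```text
t 4.30 tcp [ 0.4995 -0.2907  0.1774] grasp [ 0.5003 -0.2917  0.0224] jaw deg 53.60 y axis [ 0.005  -0.0067 -1.    ] F [ 0.691   0.061  -0.5278] T [ 0.0271 -0.057   0.0263] gap 0.0650
 q [ 0.4581  0.7005  0.0403  1.8791 -0.0426  0.5551  1.4604]
 togo tool cm [-0.1151  0.5353  0.4545]
```

{"op": "jog_arm", "data": {"deltas": [{"offset":[-0.1,0.3,0.45],"yaw":0},{"offset":[0,0.25,0],"yaw":0},{"offset":[0,0,0],"yaw":0}]}}

```text
t: 4.68
position: [0.4953, -0.2888, 0.1728]
eef_rot: [0.635, 0.32, -0.318, -0.628]
force: [0.6, -0.7, 0.4]
finger_gap: 0.0649
```

```bash
python3 - <<'E'
from h import *
togo([.496,-.290,.017])
togo([.496,-.290,.017])
E
```

```text
t 4.67 tcp [ 0.4953 -0.2888  0.1728] grasp [ 0.4964 -0.29    0.0178] jaw deg 53.62 y axis [ 0.0067 -0.0076 -0.9999] F [ 0.6217 -0.7201  0.3531] T [ 0.0165 -0.0193 -0.0134] gap 0.0649
 q [ 0.4593  0.7028  0.0391  1.8951 -0.0427  0.535   1.4615]
 togo tool cm [-0.0201  0.0842  0.0319] 
t 4.67 tcp [ 0.4953 -0.2888  0.1728] grasp [ 0.4964 -0.29    0.0178] jaw deg 53.62 y axis [ 0.0067 -0.0076 -0.9999] F [ 0.6217 -0.7201  0.3531] T [ 0.0165 -0.0193 -0.0134] gap 0.0649
 q [ 0.4593  0.7028  0.0391  1.8951 -0.0427  0.535   1.4615]
 togo tool cm [-0.0201  0.0842  0.0319]
```

{"op": "jog_arm", "data": {"deltas": [{"offset":[0,0.06,0],"yaw":0},{"offset":[0,0,0],"yaw":0},{"offset":[0,0,0],"yaw":0},{"offset":[0,0,0],"yaw":0},{"offset":[0,0,0],"yaw":0}], "grip": 4.0}}

```text
t: 5.3
position: [0.4955, -0.2889, 0.173]
eef_rot: [0.635, 0.32, -0.318, -0.627]
force: [0.1, 0.4, 1.3]
finger_gap: 0.0461
```

```bash
python3 - <<'E'
from h import *
st()
E
```

```text
t 5.30 tcp [ 0.4955 -0.2889  0.173 ] grasp [ 0.4966 -0.2902  0.018 ] jaw deg 53.62 y axis [ 0.0074 -0.0079 -0.9999] F [0.106  0.3803 1.3117] T [ 0.0118  0.0985 -0.0278] gap 0.0461
 q [ 0.4593  0.7027  0.0391  1.8949 -0.0427  0.5346  1.4615]
```

{"op": "jog_arm", "data": {"deltas": [{"offset":[0,-1,0],"yaw":0},{"offset":[0,-3,0],"yaw":0},{"offset":[0,-4,0],"yaw":0},{"offset":[0,-5,0],"yaw":0},{"offset":[0,-5,0],"yaw":0},{"offset":[0,0,0],"yaw":0}]}}

```text
t: 6.05
position: [0.494, -0.2875, 0.361]
eef_rot: [0.635, 0.32, -0.318, -0.627]
force: [-0.4, -1.0, 0.1]
finger_gap: 0.0461
```

```bash
python3 - <<'E'
from h import *
o,R,g=st()
c=shot('wrist','wrist3');shot('scene','scene3')
P=cloud(c);T=(P-o['position'])@R
z=c['range_z'];mm=(z>0)&(T[...,1]>.145)&(T[...,1]<.19)
for y in np.arange(.15,.186,.002):
    m=mm&(abs(T[...,1]-y)<.001)
    if m.sum(): q=T[m]; print('%.3f'%y,m.sum(),q.min(0),q.max(0))
cv2.imwrite('pics/w3c.png',cv2.resize(c['image'][200:330,160:410],None,fx=3,fy=3))
E
```

```text
t 6.05 tcp [ 0.494  -0.2875  0.361 ] grasp [ 0.4952 -0.2887  0.206 ] jaw deg 53.61 y axis [ 0.0078 -0.0081 -0.9999] F [-0.4011 -0.9894  0.1462] T [0.0135 0.024  0.0166] gap 0.0461
 q [ 0.4421  0.4564  0.0618  1.7178 -0.0291  0.9577  1.4497]
0.150 227 [-0.0359  0.149  -0.012 ] [0.0371 0.151  0.011 ]
0.152 226 [-0.0359  0.151  -0.0108] [0.037 0.153 0.011]
0.154 188 [-0.036   0.153  -0.0111] [0.037  0.155  0.0109]
0.156 199 [-0.0361  0.155  -0.0112] [0.037 0.157 0.011]
0.158 196 [-0.0359  0.157  -0.012 ] [0.0371 0.159  0.0109]
0.160 175 [-0.0358  0.159  -0.0112] [0.0372 0.161  0.0109]
0.162 323 [-0.0358  0.161  -0.0231] [0.0366 0.163  0.0245]
0.164 2406 [-0.0347  0.163  -0.0245] [0.0356 0.165  0.0245]
0.166 693 [-0.0288  0.165  -0.023 ] [0.0303 0.167  0.0236]
0.168 355 [-0.0291  0.167  -0.0205] [0.0302 0.169  0.0236]
0.170 335 [-0.0227  0.169  -0.0205] [0.0204 0.171  0.0235]
0.172 296 [-0.019   0.171  -0.0204] [0.0203 0.173  0.0235]
0.174 93 [-0.0189  0.173  -0.0202] [0.02   0.1745 0.0231]
```

View pics/w3c.png

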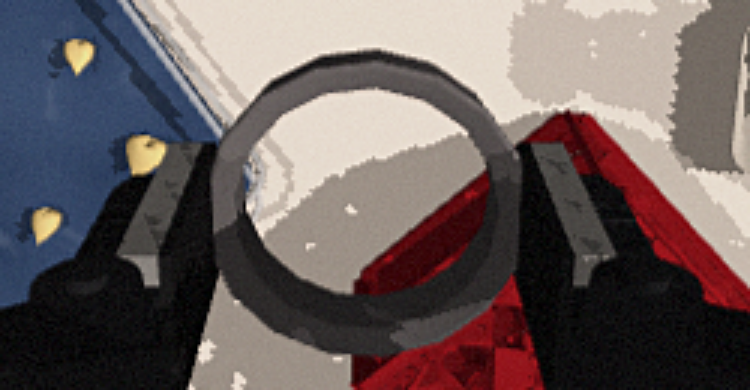

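View pics/scene3.png

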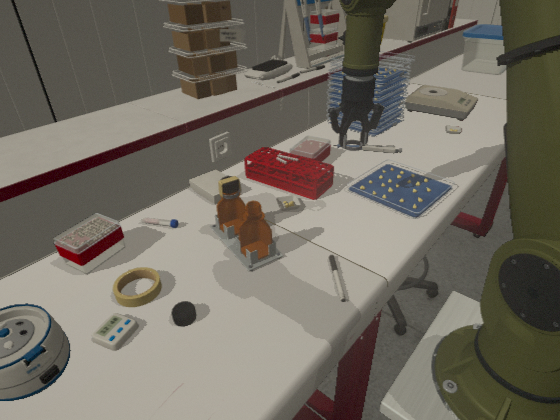

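The ring is held level: its top is at tool y 0.163, its bottom at about 0.173, and it is centred to 0.5 mm. Next I'm carrying it above the bottle.

{"op": "jog_arm", "data": {"deltas": [{"offset":[3.5,-0.05,1.77],"yaw":0},{"offset":[3.5,-0.05,1.77],"yaw":0},{"offset":[3.5,-0.05,1.77],"yaw":0},{"offset":[3.5,-0.05,1.77],"yaw":0},{"offset":[3.5,-0.05,1.77],"yaw":0},{"offset":[3.5,-0.05,1.77],"yaw":0},{"offset":[3.5,-0.05,1.77],"yaw":0},{"offset":[3.5,-0.05,1.77],"yaw":0},{"offset":[0,0,0],"yaw":0}]}}

```text
t: 7.28
position: [0.5429, 0.0325, 0.3454]
eef_rot: [-0.628, -0.31, 0.326, 0.635]
force: [-1.1, -0.5, -0.1]
finger_gap: 0.046
```

```bash
cat >> h.py <<'E'
def togo2(target,off=(.0005,.173,0)):
    o=observe();R=Rn.from_quat(o['eef_rot']).as_matrix()
    p=o['position']+R@np.array(off); d=np.array(target)-p
    print('t %.2f'%o['t'],'ring/pt',p,'togo cm',100*R.T@d,'F',o['force'],'ydir',R[:,1],'q7 %.2f'%o['qpos'][6])
    return o,R
E
python3 - <<'E'
from h import *
st();togo2([.5505,.0243,.16])
c=shot('wrist','wrist4');
print(proj(c,[.5505,.0243,.143]))
E
```

```text
t 7.28 tcp [0.5429 0.0325 0.3454] grasp [0.5391 0.0323 0.1904] jaw deg 53.53 y axis [-0.0245 -0.0017 -0.9997] F [-1.0601 -0.5309 -0.1179] T [-0.0203  0.0116  0.0329] gap 0.0460
 q [-0.116   0.4418  0.0169  1.7929 -0.01    0.9315  0.8396]
t 7.28 ring/pt [0.539  0.0326 0.1724] togo cm [ 0.0337  1.2158 -1.444 ] F [-1.0601 -0.5309 -0.1179] ydir [-0.0245 -0.0017 -0.9997] q7 0.84
[282.3928 263.0776]
```

View pics/wrist4.png

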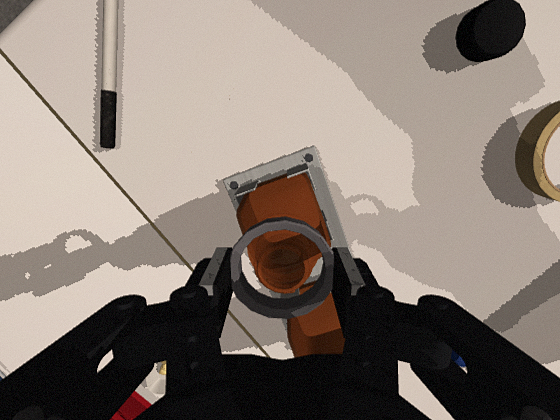

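The neck mouth shows through the ring at about (282,265) px. The fast move left a 1.4 deg tilt, so I'll move more slowly. I'm measuring the rim in this view.

```bash
python3 - <<'E'
from h import *
c=load('wrist4');P=cloud(c)
for lo,hi in [(.139,.146),(.135,.147),(.108,.115)]:
    m=(P[...,2]>lo)&(P[...,2]<hi)&(np.hypot(P[...,0]-.55,P[...,1]-.024)<.03)
    q=P[m];v,u=np.where(m)
    print(lo,len(q),q.mean(0),q.min(0),q.max(0),(q.min(0)+q.max(0))/2,u.min(),u.max(),v.min(),v.max())
    A=np.c_[2*q[:,:2],np.ones(len(q))];s=np.linalg.lstsq(A,(q[:,:2]**2).sum(1),rcond=None)[0];print('fit',s[:2],np.sqrt(s[2]+s[:2]@s[:2]))
cv2.imwrite('pics/w4c.png',cv2.resize(c['image'][200:330,210:360],None,fx=5,fy=4.5))
E
```

```text
0.139 977 [0.5527 0.0229 0.1417] [0.5365 0.0065 0.139 ] [0.571  0.0386 0.1442] [0.5537 0.0225 0.1416] 257 309 238 293
fit [0.553  0.0226] 0.014136337949497526
0.135 1492 [0.5525 0.0234 0.1401] [0.536  0.0039 0.135 ] [0.571  0.0403 0.1442] [0.5535 0.0221 0.1396] 253 312 237 293
fit [0.5527 0.0229] 0.014619715872108169
0.108 540 [0.5505 0.0239 0.1117] [ 0.529  -0.0023  0.1085] [0.5765 0.0467 0.1149] [0.5527 0.0222 0.1117] 247 319 213 267
fit [0.5509 0.0242] 0.02086979733139281
```

View pics/w4c.png

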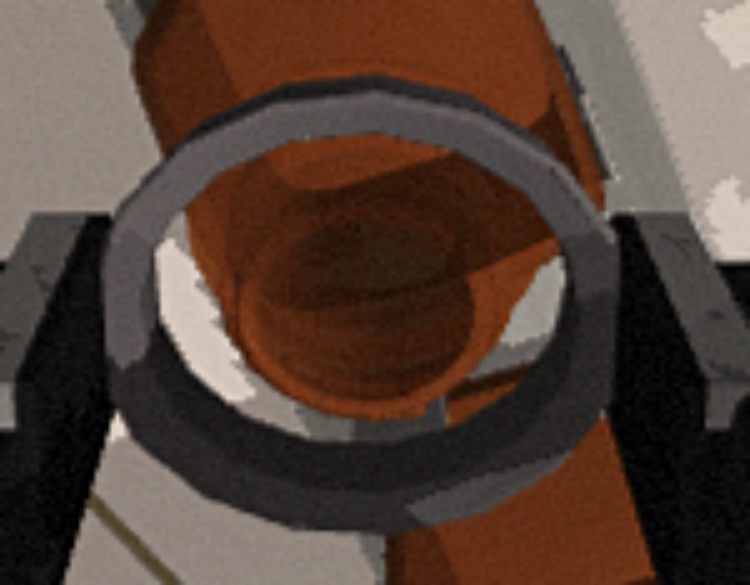

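```bash
python3 - <<'E'
from h import *
togo2([.553,.0226,.150])
E
```

```text
t 7.33 ring/pt [0.5386 0.0303 0.1723] togo cm [ 0.2778  2.1968 -1.6532] F [ 0.2974 -0.7311  0.1463] ydir [-0.0251 -0.0031 -0.9997] q7 0.84
```

{"op": "jog_arm", "data": {"deltas": [{"offset":[0.1,0.4,-0.5],"yaw":0},{"offset":[0.1,0.4,-0.5],"yaw":0},{"offset":[0.1,0.4,-0.4],"yaw":0},{"offset":[0,0.4,-0.2],"yaw":0},{"offset":[0,0,0],"yaw":0}]}}

```text
t: 7.95
position: [0.5573, 0.0183, 0.3259]
eef_rot: [-0.63, -0.306, 0.326, 0.636]
force: [-0.0, -0.3, -1.2]
finger_gap: 0.0457
```

```bash
python3 - <<'E'
from h import *
togo2([.553,.0226,.150])
c=shot('wrist','wrist5');o,R=togo2([.553,.0226,.150]);P=cloud(c)
for lo,hi in [(.139,.1465),]:
    m=(P[...,2]>lo)&(P[...,2]<hi)&(np.hypot(P[...,0]-.552,P[...,1]-.0235)<.022)
    q=P[m]
    print(lo,len(q),q.mean(0),q.min(0),q.max(0),(q.min(0)+q.max(0))/2)
T=(P-o['position'])@R
m=(abs(T[...,1]-.164)<.0025)&(np.hypot(T[...,0],T[...,2])<.028)&(np.hypot(T[...,0],T[...,2])>.018)
q=T[m];print('ring tool',q.min(0),q.max(0),q.mean(0))
cv2.imwrite('pics/w5c.png',cv2.resize(c['image'][200:330,210:360],None,fx=5,fy=4.5))
E
```

```text
t 7.95 ring/pt [0.5526 0.0178 0.153 ] togo cm [0.4114 0.2921 0.2505] F [-0.0338 -0.3257 -1.1556] ydir [-0.0288 -0.0052 -0.9996] q7 0.86
t 8.00 ring/pt [0.5527 0.0179 0.1532] togo cm [0.3997 0.3168 0.2515] F [ 0.2092 -0.083  -0.7878] ydir [-0.0284 -0.0051 -0.9996] q7 0.86
0.139 809 [0.5567 0.0178 0.1418] [0.5366 0.0066 0.139 ] [0.5707 0.0382 0.1443] [0.5536 0.0224 0.1417]
ring tool [-0.0259  0.1616 -0.0246] [0.026  0.1665 0.0246] [ 0.0004  0.1644 -0.0001]
```

View pics/w5c.png

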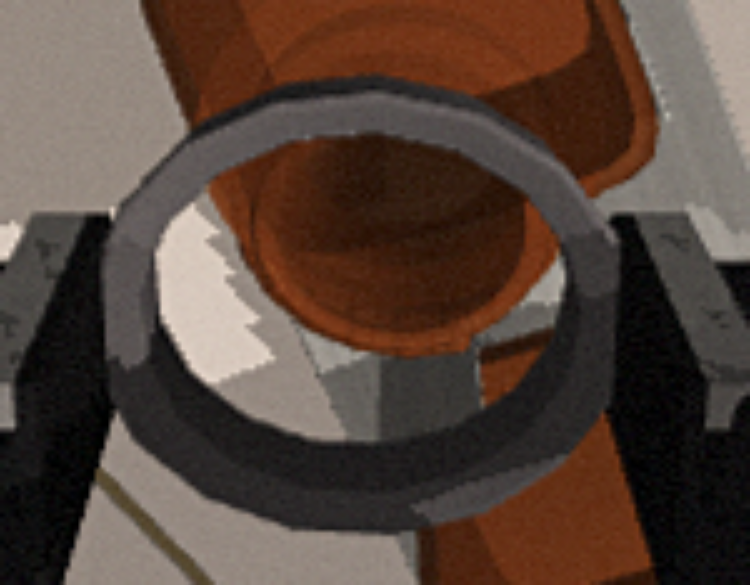

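{"op": "jog_arm", "data": {"deltas": [{"offset":[0.4,0,0.23],"yaw":0},{"offset":[0,0,0],"yaw":0}]}}

```text
t: 8.25
position: [0.5578, 0.0236, 0.3265]
eef_rot: [-0.63, -0.306, 0.325, 0.635]
force: [1.1, -0.8, -0.6]
finger_gap: 0.0461
```

```bash
python3 - <<'E'
from h import *
c=shot('wrist','wrist6');o,R=togo2([.5533,.0225,.147]);P=cloud(c)
cv2.imwrite('pics/w6c.png',cv2.resize(c['image'][200:330,210:360],None,fx=5,fy=4.5))
E
```

```text
t 8.30 ring/pt [0.5533 0.0228 0.1535] togo cm [-0.0145  0.6521 -0.0317] F [-0.6936  0.3203 -0.055 ] ydir [-0.0278 -0.005  -0.9996] q7 0.85
```

View pics/w6c.png

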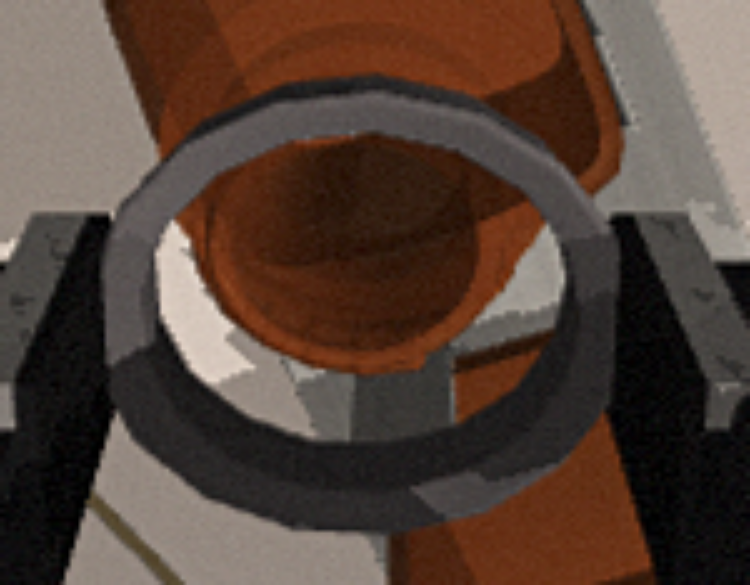

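```bash
python3 - <<'E'
from h import *
c=load('wrist6');P=cloud(c);o=observe();R=Rn.from_quat(o['eef_rot']).as_matrix()
T=(P-o['position'])@R
m=(P[...,2]>.1395)&(P[...,2]<.1465)&(np.hypot(P[...,0]-.553,P[...,1]-.0235)<.022)&(T[...,1]>.178)
q=P[m];print(q.min(0),q.max(0));t=T[m];print('tool',t.min(0),t.max(0),(t.min(0)+t.max(0))/2)
v,u=np.where(m);print(u.min(),u.max(),v.min(),v.max())
for r in range(235,292,4):
    s=m[r]; 
    if s.any(): uu=np.where(s)[0]; print(r,uu.min(),uu.max(),T[r,uu.min()],T[r,uu.max()])
E
```

```text
[0.5389 0.0063 0.1395] [0.5701 0.0377 0.1444]
tool [-0.015   0.1822 -0.018 ] [0.0156 0.1873 0.013 ] [ 0.0003  0.1847 -0.0025]
251 310 229 282
235 260 303 [-0.01    0.185   0.0094] [0.0117 0.1846 0.0095]
239 254 306 [-0.0133  0.1873  0.0063] [0.0132 0.1846 0.0074]
243 253 308 [-0.0135  0.1839  0.0055] [0.0143 0.1847 0.0052]
247 252 309 [-0.0142  0.1849  0.0029] [0.0148 0.1836 0.0035]
251 251 310 [-0.0148  0.1854  0.0005] [0.0153 0.1835 0.0013]
255 251 310 [-0.0147  0.184  -0.0011] [ 0.0154  0.1843 -0.0013]
259 251 310 [-0.015   0.1862 -0.0044] [ 0.0156  0.1851 -0.0039]
263 253 308 [-0.0138  0.1842 -0.0057] [ 0.0145  0.1845 -0.0059]
267 255 306 [-0.0129  0.1853 -0.0085] [ 0.0134  0.1832 -0.0074]
271 258 303 [-0.0113  0.1842 -0.0103] [ 0.0119  0.1833 -0.0098]
275 262 299 [-0.0094  0.1856 -0.0133] [ 0.01    0.1847 -0.0128]
279 269 294 [-0.0057  0.1849 -0.0153] [ 0.0075  0.1864 -0.0161]
```

```bash
python3 - <<'E'
from h import *
from scipy.optimize import least_squares
c=load('wrist6');P=cloud(c);o=observe();R=Rn.from_quat(o['eef_rot']).as_matrix()
T=(P-o['position'])@R
m=(P[...,2]>.1395)&(P[...,2]<.1465)&(np.hypot(P[...,0]-.553,P[...,1]-.0235)<.022)&(T[...,1]>.178)
k=max(cv2.findContours(cv2.morphologyEx(m.astype('uint8'),cv2.MORPH_CLOSE,np.ones((3,3))),cv2.RETR_EXTERNAL,cv2.CHAIN_APPROX_NONE)[0],key=cv2.contourArea)[:,0]
def fit(k,zz,lo,hi):
    k=k[(k[:,1]>lo)&(k[:,1]<hi)]
    q=(np.array([onz(c,u,v,zz) for u,v in k])-o['position'])@R
    f=lambda p:np.hypot(q[:,0]-p[0],q[:,2]-p[1])-p[2]
    s=least_squares(f,[0,0,.015],loss='soft_l1',f_scale=.0005)
    ctr=o['position']+R@np.array([s.x[0],q[:,1].mean(),s.x[1]])
    print(lo,hi,'tool x,z,r',s.x,np.std(f(s.x)),'world',ctr)
for lo,hi in[(238,290),(246,290),(255,290)]: fit(k,.143,lo,hi)
# ring
m=(abs(T[...,1]-.1635)<.0025)&(np.hypot(T[...,0],T[...,2])<.026)
k=max(cv2.findContours(m.astype('uint8'),cv2.RETR_EXTERNAL,cv2.CHAIN_APPROX_NONE)[0],key=cv2.contourArea)[:,0]
fit(k,(o['position']+.163*R[:,1])[2],0,400)
E
```

```text
238 290 tool x,z,r [ 0.0003 -0.0004  0.0152] 0.0003032817604448763 world [0.5533 0.0224 0.1431]
246 290 tool x,z,r [ 0.0003 -0.0006  0.0151] 0.00030280608681673433 world [0.5534 0.0223 0.1432]
255 290 tool x,z,r [ 0.0003 -0.0007  0.015 ] 0.00032751174404150213 world [0.5535 0.0223 0.1432]
0 400 tool x,z,r [0.0007 0.0008 0.0239] 0.0005943949149789844 world [0.5531 0.0235 0.1635]
```

```bash
python3 - <<'E'
from h import *
for z in (.147,.138,.114): togo2([.5533,.0224,z],(.0005,.173,.0003))
E
```

```text
t 8.30 ring/pt [0.5531 0.023  0.1535] togo cm [-0.0225  0.6522 -0.0677] F [-0.6936  0.3203 -0.055 ] ydir [-0.0278 -0.005  -0.9996] q7 0.85
t 8.30 ring/pt [0.5531 0.023  0.1535] togo cm [-0.0038  1.5518 -0.085 ] F [-0.6936  0.3203 -0.055 ] ydir [-0.0278 -0.005  -0.9996] q7 0.85
t 8.30 ring/pt [0.5531 0.023  0.1535] togo cm [ 0.046   3.9508 -0.1311] F [-0.6936  0.3203 -0.055 ] ydir [-0.0278 -0.005  -0.9996] q7 0.85
```

{"op": "jog_arm", "data": {"deltas": [{"offset":[-0.02,0.4,-0.06],"yaw":0},{"offset":[0,0.4,-0.01],"yaw":0},{"offset":[0,0.4,-0.01],"yaw":0},{"offset":[0.02,0.3,-0.01],"yaw":0},{"offset":[0,0,0],"yaw":0}]}}

```text
t: 8.93
position: [0.558, 0.0227, 0.3103]
eef_rot: [-0.63, -0.306, 0.325, 0.635]
force: [-1.0, -0.4, -0.7]
finger_gap: 0.0459
```

```bash
python3 - <<'E'
from h import *
c=shot('wrist','wrist7')
for z in (.138,.114): togo2([.5533,.0224,z],(.0005,.173,.0003))
cv2.imwrite('pics/w7c.png',cv2.resize(c['image'][200:330,210:360],None,fx=5,fy=4.5))
E
```

```text
t 8.97 ring/pt [0.5532 0.0223 0.1375] togo cm [ 0.0081 -0.0522  0.0015] F [-0.9406  0.1505 -0.1081] ydir [-0.0279 -0.0052 -0.9996] q7 0.85
t 8.97 ring/pt [0.5532 0.0223 0.1375] togo cm [ 0.0584  2.3469 -0.0445] F [-0.9406  0.1505 -0.1081] ydir [-0.0279 -0.0052 -0.9996] q7 0.85
```

View pics/w7c.png

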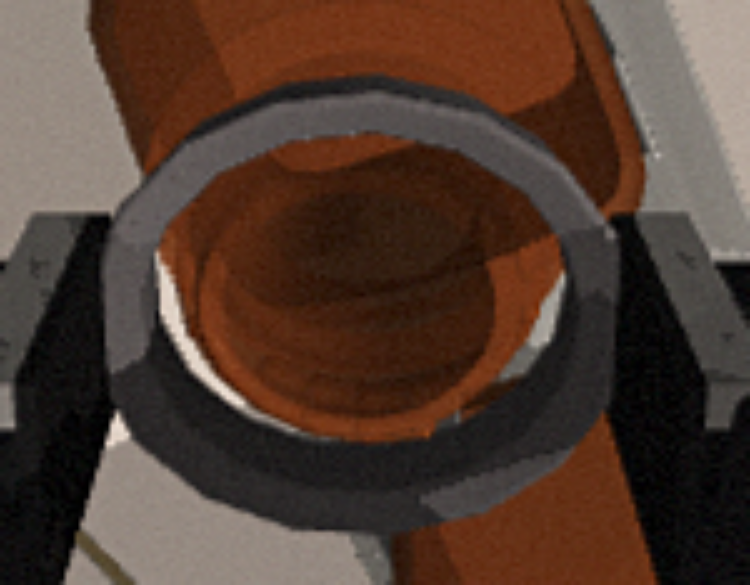

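The ring has passed the rim with no contact force and is centred. I'm continuing down.

{"op": "jog_arm", "data": {"deltas": [{"offset":[0.01,0.5,-0.01],"yaw":0},{"offset":[0.01,0.5,-0.01],"yaw":0},{"offset":[0.01,0.5,-0.01],"yaw":0},{"offset":[0.01,0.4,-0.01],"yaw":0},{"offset":[0.01,0.2,0],"yaw":0},{"offset":[0,0,0],"yaw":0}]}}

```text
t: 9.72
position: [0.5581, 0.0227, 0.2878]
eef_rot: [-0.63, -0.306, 0.325, 0.635]
force: [-0.8, 0.4, 0.2]
finger_gap: 0.046
```

```bash
python3 - <<'E'
from h import *
c=shot('wrist','wrist8')
togo2([.5533,.0224,.112],(.0005,.173,.0003)); st()
E
```

```text
t 9.78 ring/pt [0.5534 0.0224 0.115 ] togo cm [0.0017 0.3016 0.0008] F [ 0.4094 -0.1542 -0.3755] ydir [-0.0278 -0.0052 -0.9996] q7 0.85
t 9.78 tcp [0.5581 0.0227 0.288 ] grasp [0.5538 0.0219 0.133 ] jaw deg 53.06 y axis [-0.0278 -0.0052 -0.9996] F [ 0.4094 -0.1542 -0.3755] T [ 0.0429 -0.0362  0.0191] gap 0.0459
 q [-0.0984  0.5301  0.0197  1.8224 -0.0096  0.8174  0.8513]
```

Now 2 mm lower, then release.

{"op": "jog_arm", "data": {"deltas": [{"offset":[0,0.2,0],"yaw":0},{"offset":[0,0,0],"yaw":0}]}}

```text
t: 10.02
position: [0.5581, 0.0227, 0.286]
eef_rot: [-0.63, -0.306, 0.325, 0.635]
force: [-0.0, 0.7, -0.3]
finger_gap: 0.0461
```

{"op": "jog_arm", "data": {"deltas": [{"offset":[0,0,0],"yaw":0},{"offset":[0,0,0],"yaw":0},{"offset":[0,0,0],"yaw":0}], "grip": 6.2}}

```text
t: 10.4
position: [0.5582, 0.0227, 0.2863]
eef_rot: [-0.63, -0.306, 0.325, 0.635]
force: [-0.3, 0.3, -0.0]
finger_gap: 0.0619
```

```bash
python3 - <<'E'
from h import *
c=shot('wrist','wrist9');s=shot('scene','scene9');st()
cv2.imwrite('pics/w9c.png',cv2.resize(c['image'][180:350,160:410],None,fx=3,fy=3))
cv2.imwrite('pics/s9c.png',cv2.resize(s['image'][150:290,190:330],None,fx=4,fy=4,interpolation=cv2.INTER_CUBIC))
E
```

```text
t 10.50 tcp [0.5582 0.0227 0.2863] grasp [0.5541 0.0219 0.1314] jaw deg 53.05 y axis [-0.0267 -0.0051 -0.9996] F [-0.0985  0.9789  0.2622] T [ 0.0259 -0.0192  0.0017] gap 0.0623
 q [-0.0982  0.532   0.0196  1.8243 -0.0097  0.8125  0.8513]
```

View pics/w9c.png

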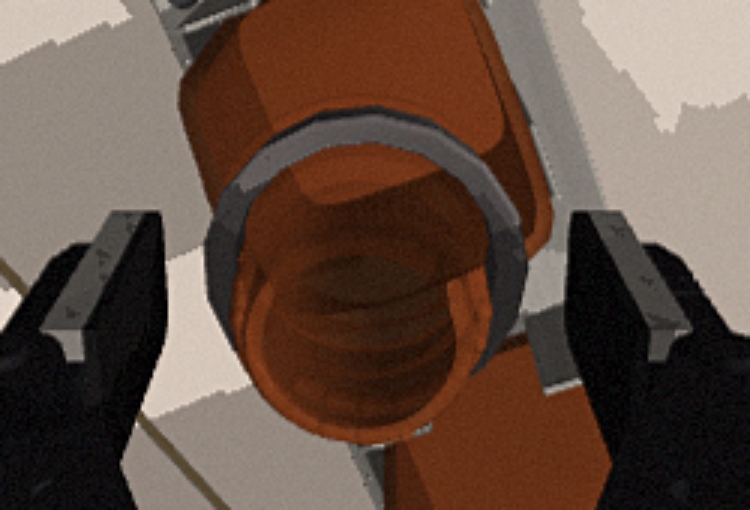

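View pics/s9c.png

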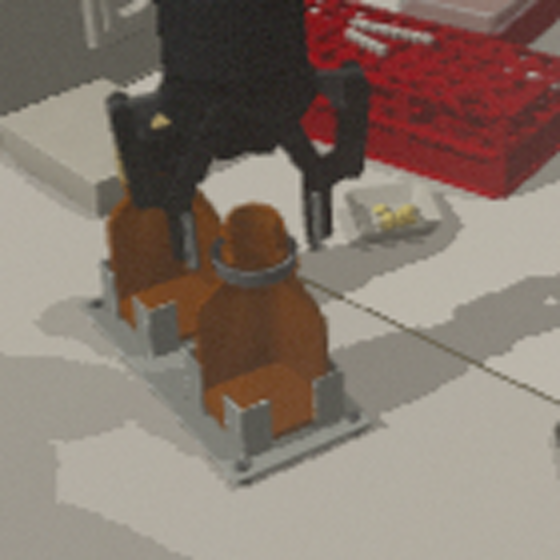

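The drip ring is lying flat on the collar in both the wrist and scene crops, with the fingers clear on both sides. I'm retreating upward and then going to the cap.

{"op": "jog_arm", "data": {"deltas": [{"offset":[-0.02,-1,0.02],"yaw":0},{"offset":[-0.03,-2,0.04],"yaw":0},{"offset":[-0.04,-3,0.06],"yaw":0},{"offset":[0,-4,0],"yaw":0},{"offset":[0,0,0],"yaw":0}]}}

```text
t: 11.12
position: [0.5594, 0.0232, 0.3919]
eef_rot: [-0.63, -0.307, 0.325, 0.635]
force: [-0.6, 0.4, 0.1]
finger_gap: 0.062
```

```bash
python3 - <<'E'
from h import *
togo([.528,.252,.2],0)
c=shot('wrist','wrist10');P=cloud(c)
q=P[(np.hypot(P[...,0]-.5533,P[...,1]-.0224)<.028)&(np.hypot(P[...,0]-.5533,P[...,1]-.0224)>.0205)&(P[...,2]>.11)&(P[...,2]<.13)]
print('ring top fit plane',len(q),np.median(q[:,2]),np.linalg.lstsq(np.c_[q[:,:2]-[.5533,.0224],np.ones(len(q))],q[:,2],rcond=None)[0])
E
```

```text
t 11.12 tcp [0.5594 0.0232 0.3919] grasp [0.5554 0.0224 0.2369] jaw deg 53.05 y axis [-0.0258 -0.005  -0.9997] F [-0.6281  0.4284  0.0833] T [-0.0229 -0.0382  0.0416] gap 0.0620
 q [-0.103   0.4196  0.0253  1.6851 -0.0084  1.0632  0.8501]
 togo tool cm [16.7695  3.6459 15.9356] yaw rad (sign for tool y) 0.9258171348891788

ring top fit plane 852 0.12087299977039778 [ 0.0738 -0.0491  0.1202]
```

View pics/wrist10.png

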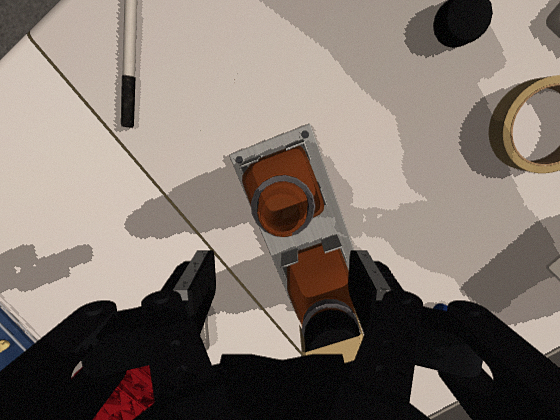

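The wrist view shows the ring around the neck at (284,207) and the cap at (463,23).

{"op": "jog_arm", "data": {"deltas": [{"offset":[2.1,0.3,2.0],"yaw":0},{"offset":[2.1,0.3,2.0],"yaw":0},{"offset":[2.1,0.3,2.0],"yaw":0},{"offset":[2.1,0.3,2.0],"yaw":0},{"offset":[2.1,0.3,2.0],"yaw":0},{"offset":[2.1,0.3,2.0],"yaw":0},{"offset":[2.1,0.3,2.0],"yaw":0},{"offset":[2.1,0.3,2.0],"yaw":0},{"offset":[0,0,0],"yaw":-0.17},{"offset":[0,0,0],"yaw":-0.17},{"offset":[0,0,0],"yaw":-0.17},{"offset":[0,0,0],"yaw":-0.17}]}}

```text
t: 12.68
position: [0.526, 0.2599, 0.3531]
eef_rot: [-0.477, -0.498, 0.529, 0.495]
force: [-0.4, 0.2, -0.2]
finger_gap: 0.0621
```

```bash
python3 - <<'E'
from h import *
togo([.528,.252,.2],0)
E
```

```text
t 12.68 tcp [0.526  0.2599 0.3531] grasp [0.5185 0.2578 0.1983] jaw deg 93.20 y axis [-0.0487 -0.0138 -0.9987] F [-0.358   0.1691 -0.1898] T [ 0.0114 -0.0322  0.0344] gap 0.0621
 q [-0.3661  0.5059 -0.2053  1.6561  0.099   1.0397  1.0253]
 togo tool cm [-0.6323 -0.2115 -0.9075] yaw rad (sign for tool y) -1.5149883200884693
```

Tilt has grown to 2.8 deg during fast +y motion. I'm testing how different motions affect it.

{"op": "jog_arm", "data": {"deltas": [{"offset":[0,0,3.5],"yaw":0},{"offset":[0,0,3.5],"yaw":0},{"offset":[0,0,3.5],"yaw":0},{"offset":[0,0,0],"yaw":0}]}}

```text
t: 13.18
position: [0.4174, 0.2525, 0.3544]
eef_rot: [-0.475, -0.496, 0.532, 0.495]
force: [0.8, -0.0, 0.4]
finger_gap: 0.062
```

```bash
python3 - <<'E'
from h import *
st()
E
```

```text
t 13.18 tcp [0.4174 0.2525 0.3544] grasp [0.4088 0.2498 0.1997] jaw deg 93.34 y axis [-0.0558 -0.0172 -0.9983] F [ 0.7838 -0.0072  0.4014] T [-0.0089 -0.1031  0.0156] gap 0.0620
 q [-0.4228  0.3664 -0.2278  1.9022  0.0764  0.9383  0.9434]
```

{"op": "jog_arm", "data": {"deltas": [{"offset":[0,0,-3.5],"yaw":0},{"offset":[0,0,-3.5],"yaw":0},{"offset":[0,0,-3.5],"yaw":0},{"offset":[0,0,0],"yaw":0}]}}

```text
t: 13.68
position: [0.5264, 0.2579, 0.3459]
eef_rot: [-0.475, -0.495, 0.533, 0.495]
force: [-0.6, 1.0, -0.6]
finger_gap: 0.0619
```

```bash
python3 - <<'E'
from h import *
st()
E
```

```text
t 13.68 tcp [0.5264 0.2579 0.3459] grasp [0.5176 0.2549 0.1912] jaw deg 93.35 y axis [-0.0571 -0.0192 -0.9982] F [-0.5655  0.9701 -0.6053] T [-0.0077  0.0041  0.0056] gap 0.0619
 q [-0.3645  0.5148 -0.2036  1.6621  0.1007  1.0349  1.0294]
```

{"op": "jog_arm", "data": {"deltas": [{"offset":[0,0,0],"yaw":-0.17},{"offset":[0,0,0],"yaw":-0.17},{"offset":[0,0,0],"yaw":-0.17},{"offset":[0,0,0],"yaw":0}]}}

```text
t: 14.18
position: [0.5257, 0.2574, 0.343]
eef_rot: [-0.32, -0.605, 0.639, 0.351]
force: [0.3, 0.5, -0.4]
finger_gap: 0.062
```

```bash
python3 - <<'E'
from h import *
st()
E
```

```text
t 14.18 tcp [0.5257 0.2574 0.343 ] grasp [0.5161 0.2541 0.1883] jaw deg 123.29 y axis [-0.0622 -0.0214 -0.9978] F [ 0.3385  0.5045 -0.3635] T [ 0.0262 -0.1021 -0.0167] gap 0.0620
 q [-0.2744  0.529  -0.3469  1.6643  0.1806  1.0464  1.4737]
```

{"op": "jog_arm", "data": {"deltas": [{"offset":[0,-4,0],"yaw":0},{"offset":[0,-4,0],"yaw":0},{"offset":[0,-4,0],"yaw":0},{"offset":[0,0,0],"yaw":0}]}}

```text
t: 14.68
position: [0.5326, 0.26, 0.4645]
eef_rot: [-0.324, -0.601, 0.637, 0.357]
force: [-0.3, -0.5, -0.8]
finger_gap: 0.0617
```

```bash
python3 - <<'E'
from h import *
st()
E
```

```text
t 14.68 tcp [0.5326 0.26   0.4645] grasp [0.5223 0.2565 0.3099] jaw deg 122.32 y axis [-0.0664 -0.0224 -0.9975] F [-0.3365 -0.5221 -0.7986] T [ 0.0084 -0.1327  0.0026] gap 0.0617
 q [-0.2693  0.4466 -0.3577  1.4519  0.1365  1.3384  1.4997]
```

{"op": "jog_arm", "data": {"deltas": [{"offset":[0,4,0],"yaw":0},{"offset":[0,4,0],"yaw":0},{"offset":[0,4,0],"yaw":0},{"offset":[0,0,0],"yaw":0}]}}

```text
t: 15.18
position: [0.5229, 0.2568, 0.3396]
eef_rot: [-0.327, -0.598, 0.636, 0.362]
force: [0.2, -0.2, 0.9]
finger_gap: 0.0619
```

```bash
python3 - <<'E'
from h import *
st()
E
```

```text
t 15.18 tcp [0.5229 0.2568 0.3396] grasp [0.5122 0.2531 0.185 ] jaw deg 121.61 y axis [-0.0685 -0.0235 -0.9974] F [ 0.2438 -0.1842  0.859 ] T [ 0.0022 -0.0869 -0.0668] gap 0.0619
 q [-0.2796  0.5295 -0.3393  1.6733  0.1751  1.0419  1.4474]
```

{"op": "jog_arm", "data": {"deltas": [{"offset":[0,-0.1,0],"yaw":0},{"offset":[0,-0.1,0],"yaw":0},{"offset":[0,-0.1,0],"yaw":0},{"offset":[0,-0.1,0],"yaw":0}]}}

```text
t: 15.68
position: [0.5241, 0.2577, 0.3479]
eef_rot: [-0.329, -0.599, 0.634, 0.361]
force: [-0.5, -0.6, -0.5]
finger_gap: 0.062
```

```bash
python3 - <<'E'
from h import *
o,R,g=st();print(o['effort'])
E
```

```text
t 15.68 tcp [0.5241 0.2577 0.3479] grasp [0.5143 0.2545 0.1933] jaw deg 121.46 y axis [-0.0633 -0.0206 -0.9978] F [-0.5227 -0.5506 -0.4814] T [ 0.0126 -0.0531  0.0007] gap 0.0620
 q [-0.2793  0.5216 -0.3405  1.6612  0.1721  1.0554  1.4474]
[ -0.0264 -59.5436  -3.6091 -22.2914  -0.0942   0.3141  -0.0085]
```

{"op": "jog_arm", "data": {"deltas": [{"offset":[0,-2,0],"yaw":0},{"offset":[0,-2,0],"yaw":0},{"offset":[0,-1,0],"yaw":0},{"offset":[0,-0.5,0],"yaw":0},{"offset":[0,-0.2,0],"yaw":0},{"offset":[0,0,0],"yaw":0}]}}

```text
t: 16.42
position: [0.5276, 0.2587, 0.4071]
eef_rot: [-0.33, -0.599, 0.634, 0.361]
force: [-0.2, 0.5, -0.2]
finger_gap: 0.0621
```

```bash
python3 - <<'E'
from h import *
o,R,g=st()
E
```

```text
t 16.43 tcp [0.5276 0.2587 0.4071] grasp [0.5179 0.2556 0.2525] jaw deg 121.44 y axis [-0.0626 -0.0205 -0.9978] F [-0.2326  0.4775 -0.2162] T [ 0.0229 -0.0587  0.0086] gap 0.0621
 q [-0.2728  0.4749 -0.3495  1.566   0.1499  1.1936  1.4687]
```

{"op": "jog_arm", "data": {"deltas": [{"offset":[0,2,0],"yaw":0},{"offset":[0,2,0],"yaw":0},{"offset":[0,1,0],"yaw":0},{"offset":[0,0.5,0],"yaw":0},{"offset":[0,0.2,0],"yaw":0},{"offset":[0,0,0],"yaw":0}]}}

```text
t: 17.18
position: [0.524, 0.2576, 0.3478]
eef_rot: [-0.329, -0.599, 0.634, 0.362]
force: [-0.2, -0.2, 0.0]
finger_gap: 0.0621
```

```bash
python3 - <<'E'
from h import *
o,R,g=st()
E
```

```text
t 17.18 tcp [0.524  0.2576 0.3478] grasp [0.5142 0.2543 0.1931] jaw deg 121.44 y axis [-0.0636 -0.0208 -0.9978] F [-0.1558 -0.1641  0.0072] T [ 0.0385 -0.1364  0.0211] gap 0.0621
 q [-0.2791  0.5217 -0.3405  1.6616  0.1721  1.0553  1.4471]
```

{"op": "jog_arm", "data": {"deltas": [{"offset":[0,-0.1,0],"yaw":0},{"offset":[0,-0.1,0],"yaw":0},{"offset":[0,-0.1,0],"yaw":0},{"offset":[0,-0.1,0],"yaw":0}]}}

```text
t: 17.68
position: [0.5245, 0.2578, 0.3533]
eef_rot: [-0.33, -0.6, 0.633, 0.361]
force: [0.4, -0.2, -0.5]
finger_gap: 0.0619
```

```bash
python3 - <<'E'
from h import *
o,R,g=st()
E
```

```text
t 17.68 tcp [0.5245 0.2578 0.3533] grasp [0.515  0.2548 0.1986] jaw deg 121.44 y axis [-0.0617 -0.0199 -0.9979] F [ 0.4083 -0.1569 -0.4936] T [ 0.0055 -0.0985 -0.0387] gap 0.0619
 q [-0.2784  0.5166 -0.3415  1.6538  0.1702  1.0658  1.4489]
```

{"op": "jog_arm", "data": {"deltas": [{"offset":[0,5,0],"yaw":0}]}}

```text
t: 17.8
position: [0.5228, 0.2578, 0.3062]
eef_rot: [-0.332, -0.602, 0.631, 0.36]
force: [0.7, -0.0, -2.0]
finger_gap: 0.0618
```

```bash
python3 - <<'E'
from h import *
o,R,g=st();print(o['qvel'])
E
```

```text
t 17.80 tcp [0.5228 0.2578 0.3062] grasp [0.5145 0.2553 0.1514] jaw deg 121.42 y axis [-0.0539 -0.0158 -0.9984] F [ 0.6939 -0.0152 -1.9586] T [ 0.0109 -0.078  -0.0056] gap 0.0618
 q [-0.2873  0.561  -0.3302  1.7206  0.1941  0.9483  1.4267]
[-0.0741  0.428   0.1072  0.6324  0.1978 -0.9677 -0.1821]
```

{"op": "jog_arm", "data": {"deltas": [{"offset":[0,-5,0],"yaw":0}]}}

```text
t: 17.92
position: [0.5233, 0.2566, 0.3472]
eef_rot: [-0.328, -0.596, 0.636, 0.363]
force: [1.6, 0.1, 1.3]
finger_gap: 0.0621
```

```bash
python3 - <<'E'
from h import *
o,R,g=st();print(o['qvel'])
E
```

```text
t 17.93 tcp [0.5233 0.2566 0.3472] grasp [0.5122 0.2528 0.1926] jaw deg 121.43 y axis [-0.0714 -0.0246 -0.9971] F [1.609  0.0584 1.2623] T [ 0.0189 -0.1463  0.0027] gap 0.0621
 q [-0.278   0.5232 -0.341   1.6611  0.1709  1.0631  1.4483]
[ 0.0826 -0.5107 -0.1219 -0.7657 -0.1986  0.9969  0.184 ]
```

{"op": "jog_arm", "data": {"deltas": [{"offset":[0,0,0],"yaw":0}]}}

```text
t: 18.05
position: [0.5243, 0.2577, 0.3503]
eef_rot: [-0.329, -0.599, 0.634, 0.362]
force: [-0.4, -0.5, -0.9]
finger_gap: 0.0619
```

```bash
python3 - <<'E'
from h import *
o,R,g=st();print(o['qvel'])
E
```

```text
t 18.05 tcp [0.5243 0.2577 0.3503] grasp [0.5141 0.2544 0.1957] jaw deg 121.44 y axis [-0.066  -0.0212 -0.9976] F [-0.3568 -0.5208 -0.9497] T [ 0.0067 -0.096  -0.02  ] gap 0.0619
 q [-0.2777  0.5205 -0.3425  1.6562  0.1708  1.0643  1.4484]
[-0.0029  0.1021  0.0206  0.1416  0.0099 -0.0378 -0.0102]
```

{"op": "jog_arm", "data": {"deltas": [{"offset":[0,0,0],"yaw":0},{"offset":[0,-5,0],"yaw":0},{"offset":[0,5,0],"yaw":0},{"offset":[0,0,0],"yaw":0},{"offset":[0,0,0],"yaw":0}]}}

```text
t: 18.68
position: [0.525, 0.2578, 0.3525]
eef_rot: [-0.329, -0.599, 0.634, 0.362]
force: [0.4, 0.7, -0.2]
finger_gap: 0.0621
```

```bash
python3 - <<'E'
from h import *
o,R,g=st()
E
```

```text
t 18.68 tcp [0.525  0.2578 0.3525] grasp [0.5151 0.2546 0.1978] jaw deg 121.43 y axis [-0.0637 -0.0204 -0.9978] F [ 0.3802  0.6613 -0.2396] T [ 0.0245 -0.076   0.0051] gap 0.0621
 q [-0.2773  0.5186 -0.3427  1.6528  0.1707  1.0671  1.4487]
```

{"op": "jog_arm", "data": {"deltas": [{"offset":[0,-6.2,0],"yaw":0},{"offset":[0,6.2,0],"yaw":0},{"offset":[0,0,0],"yaw":0},{"offset":[0,-6.2,0],"yaw":0},{"offset":[0,6.2,0],"yaw":0},{"offset":[0,0,0],"yaw":0}]}}

```text
t: 19.42
position: [0.5292, 0.2601, 0.3685]
eef_rot: [-0.333, -0.604, 0.629, 0.359]
force: [1.0, -0.1, 0.1]
finger_gap: 0.0622
```

```bash
python3 - <<'E'
from h import *
o,R,g=st()
E
```

```text
t 19.43 tcp [0.5292 0.2601 0.3685] grasp [0.5214 0.258  0.2137] jaw deg 121.38 y axis [-0.0503 -0.0132 -0.9986] F [ 1.0225 -0.0623  0.0987] T [ 0.0006 -0.0475  0.0111] gap 0.0622
 q [-0.2759  0.5063 -0.3456  1.6252  0.1673  1.0911  1.4523]
```

{"op": "jog_arm", "data": {"deltas": [{"offset":[0,0,0],"yaw":0.18},{"offset":[0,0,0],"yaw":0.18},{"offset":[0,0,0],"yaw":0.1},{"offset":[0,0,0],"yaw":0}]}}

```text
t: 19.92
position: [0.5336, 0.2637, 0.3851]
eef_rot: [-0.473, -0.511, 0.527, 0.489]
force: [-0.1, -0.2, 0.5]
finger_gap: 0.0621
```

```bash
python3 - <<'E'
from h import *
o,R,g=st()
E
```

```text
t 19.93 tcp [0.5336 0.2637 0.3851] grasp [0.5286 0.2636 0.2301] jaw deg 94.35 y axis [-0.0322 -0.0011 -0.9995] F [-0.0508 -0.1645  0.5035] T [ 0.0387 -0.0617  0.0122] gap 0.0621
 q [-0.3547  0.4845 -0.2219  1.598   0.0974  1.0993  1.0479]
```

Wiggling (up, down, pause) takes out the tilt. I'm repeating it.

{"op": "jog_arm", "data": {"deltas": [{"offset":[0,-6.2,0],"yaw":0},{"offset":[0,6.2,0],"yaw":0},{"offset":[0,0,0],"yaw":0},{"offset":[0,-6.2,0],"yaw":0},{"offset":[0,6.2,0],"yaw":0},{"offset":[0,0,0],"yaw":0},{"offset":[0,0,0],"yaw":0}]}}

```text
t: 20.8
position: [0.5396, 0.2679, 0.4077]
eef_rot: [0.472, 0.524, -0.52, -0.482]
force: [-0.6, 0.9, 0.8]
finger_gap: 0.0623
```

```bash
python3 - <<'E'
from h import *
o,R,g=st()
E
```

```text
t 20.80 tcp [0.5396 0.2679 0.4077] grasp [0.5387 0.2701 0.2527] jaw deg 95.15 y axis [-0.0061  0.0148 -0.9999] F [-0.6008  0.9154  0.8186] T [-0.0594  0.0056  0.0613] gap 0.0623
 q [-0.3516  0.469  -0.2287  1.5588  0.0963  1.1235  1.0629]
```

{"op": "jog_arm", "data": {"deltas": [{"offset":[0,0,0],"yaw":-0.05},{"offset":[0,0,0],"yaw":-0.1},{"offset":[0,0,0],"yaw":-0.12},{"offset":[0,0,0],"yaw":-0.12},{"offset":[0,0,0],"yaw":-0.12},{"offset":[0,0,0],"yaw":-0.12},{"offset":[0,0,0],"yaw":-0.1},{"offset":[0,0,0],"yaw":-0.05},{"offset":[0,0,0],"yaw":-0.02},{"offset":[0,0,0],"yaw":0}]}}

```text
t: 22.05
position: [0.547, 0.2717, 0.4397]
eef_rot: [0.234, 0.685, -0.654, -0.22]
force: [0.7, 0.2, -0.3]
finger_gap: 0.062
```

```bash
python3 - <<'E'
from h import *
c=shot('wrist','wrist11');togo([.529,.2515,.1])
u,v=proj(c,[.529,.2515,.0245]);print(u,v)
P=cloud(c);m=((P[...,2]>.018)&(P[...,2]<.03)&(np.hypot(P[...,0]-.529,P[...,1]-.2515)<.03)).astype('uint8')
k=max(cv2.findContours(m,cv2.RETR_EXTERNAL,cv2.CHAIN_APPROX_NONE)[0],key=cv2.contourArea)
print(cv2.fitEllipse(k)); q=np.array([onz(c,*p[0],.0245) for p in k]);(cx,cy),r=cv2.minEnclosingCircle((q[:,:2]*1000).astype('float32'));print(cx,cy,r,q.min(0),q.max(0))
E
```

```text
t 22.10 tcp [0.547  0.2717 0.4397] grasp [0.5521 0.2771 0.2849] jaw deg 142.47 y axis [ 0.0326  0.0346 -0.9989] F [0.5081 0.1894 0.5233] T [-0.0653  0.054   0.0012] gap 0.0620
 q [-0.221   0.4651 -0.4414  1.5037  0.1992  1.1718  1.7967]
 togo tool cm [ 0.3591 18.3014  4.3025] 
285.6477407642971 131.92952961957928
((284.9848327636719, 132.63320922851562), (37.35737609863281, 38.36202621459961), 5.555416107177734)
530.3309936523438 251.92218017578125 22.34113121032715 [0.5082 0.2296 0.0245] [0.5523 0.274  0.0245]
```

View pics/wrist11.png

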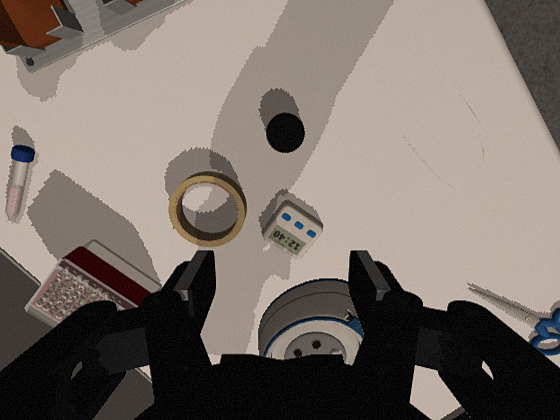

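The cap measures (0.5303,0.2519) with radius 22.3 mm, which fits. The tilt has now overshot positive, so I'm checking for drift at rest.

{"op": "jog_arm", "data": {"deltas": [{"offset":[0,0,0],"yaw":0},{"offset":[0,0,0],"yaw":0}]}}

```text
t: 22.35
position: [0.547, 0.2718, 0.4402]
eef_rot: [0.235, 0.685, -0.654, -0.221]
force: [0.3, 0.2, 0.3]
finger_gap: 0.0623
```

```bash
python3 - <<'E'
from h import *
togo([.5303,.252,.1])
E
```

```text
t 22.35 tcp [0.547  0.2718 0.4402] grasp [0.5521 0.2772 0.2854] jaw deg 142.42 y axis [ 0.033   0.0347 -0.9989] F [0.2654 0.228  0.2838] T [-0.07    0.0699 -0.0174] gap 0.0623
 q [-0.2214  0.4647 -0.4411  1.5028  0.199   1.1725  1.796 ]
 togo tool cm [ 0.2894 18.3578  4.2057]
```

{"op": "jog_arm", "data": {"deltas": [{"offset":[0,1,0.5],"yaw":0},{"offset":[0,2,0.6],"yaw":0},{"offset":[0,2,0.6],"yaw":0},{"offset":[0,2,0.6],"yaw":0},{"offset":[0.1,2,0.6],"yaw":0},{"offset":[0.1,2,0.6],"yaw":0},{"offset":[0.1,1,0.5],"yaw":0},{"offset":[0,0.4,0.2],"yaw":0},{"offset":[0,0,0],"yaw":0}]}}

```text
t: 23.48
position: [0.5201, 0.2414, 0.306]
eef_rot: [0.234, 0.683, -0.655, -0.222]
force: [0.5, 0.1, 0.4]
finger_gap: 0.0619
```

```bash
python3 - <<'E'
from h import *
togo([.5303,.252,.1])
E
```

```text
t 23.48 tcp [0.5201 0.2414 0.306 ] grasp [0.5244 0.2464 0.1511] jaw deg 142.37 y axis [ 0.0283  0.0322 -0.9991] F [0.525  0.1241 0.3806] T [-0.0215  0.0238 -0.0052] gap 0.0619
 q [-0.2063  0.5333 -0.408   1.7926  0.2604  0.8277  1.752 ]
 togo tool cm [-0.1101  5.1421 -0.5796]
```

{"op": "jog_arm", "data": {"deltas": [{"offset":[0,5,0],"yaw":0},{"offset":[0,-5,0],"yaw":0},{"offset":[0,0,0],"yaw":0},{"offset":[0,5,0],"yaw":0},{"offset":[0,-5,0],"yaw":0},{"offset":[0,0,0],"yaw":0},{"offset":[0,0,0],"yaw":0}]}}

```text
t: 24.35
position: [0.524, 0.2431, 0.2987]
eef_rot: [0.231, 0.683, -0.655, -0.226]
force: [0.2, -0.3, -0.8]
finger_gap: 0.0622
```

```bash
python3 - <<'E'
from h import *
togo([.5303,.252,.1])
E
```

```text
t 24.35 tcp [0.524  0.2431 0.2987] grasp [0.5271 0.2484 0.1438] jaw deg 142.28 y axis [ 0.0197  0.0341 -0.9992] F [ 0.198  -0.2911 -0.7863] T [-0.0475  0.0618 -0.0143] gap 0.0622
 q [-0.2033  0.5503 -0.4126  1.786   0.2636  0.8257  1.749 ]
 togo tool cm [-0.0548  4.3944 -0.3125]
```

{"op": "jog_arm", "data": {"deltas": [{"offset":[5,0,0],"yaw":0},{"offset":[-5,0,0],"yaw":0},{"offset":[0,0,0],"yaw":0},{"offset":[5,0,0],"yaw":0},{"offset":[-5,0,0],"yaw":0},{"offset":[0,0,0],"yaw":0},{"offset":[0,0,0],"yaw":0}]}}

```text
t: 25.22
position: [0.5223, 0.2479, 0.3037]
eef_rot: [0.232, 0.687, -0.653, -0.221]
force: [0.5, 0.5, 0.4]
finger_gap: 0.0619
```

```bash
python3 - <<'E'
from h import *
togo([.5303,.252,.1])
E
```

```text
t 25.23 tcp [0.5223 0.2479 0.3037] grasp [0.5272 0.2541 0.1489] jaw deg 142.63 y axis [ 0.0311  0.04   -0.9987] F [0.4917 0.508  0.4248] T [-0.0678  0.0396  0.006 ] gap 0.0619
 q [-0.2097  0.542  -0.4151  1.7855  0.2643  0.8213  1.7461]
 togo tool cm [-0.3771  4.8818  0.2267]
```

{"op": "jog_arm", "data": {"deltas": [{"offset":[-5,0,0],"yaw":0},{"offset":[5,0,0],"yaw":0},{"offset":[0,0,0],"yaw":0},{"offset":[-5,0,0],"yaw":0},{"offset":[5,0,0],"yaw":0},{"offset":[0,0,0],"yaw":0},{"offset":[0,0,0],"yaw":0}]}}

```text
t: 26.1
position: [0.5231, 0.2465, 0.3059]
eef_rot: [0.235, 0.687, -0.651, -0.22]
force: [0.2, -0.2, 0.5]
finger_gap: 0.0622
```

```bash
python3 - <<'E'
from h import *
togo([.5303,.252,.1])
E
```

```text
t 26.10 tcp [0.5231 0.2465 0.3059] grasp [0.5288 0.253  0.1511] jaw deg 142.42 y axis [ 0.0368  0.0417 -0.9985] F [ 0.1651 -0.1563  0.4861] T [-0.0834  0.0264 -0.0539] gap 0.0622
 q [-0.2079  0.5379 -0.4131  1.7857  0.2636  0.819   1.7464]
 togo tool cm [-0.1558  5.104   0.2713]
```

{"op": "jog_arm", "data": {"deltas": [{"offset":[0,0,5],"yaw":0},{"offset":[0,0,-5],"yaw":0},{"offset":[0,0,0],"yaw":0},{"offset":[0,0,0],"yaw":0}]}}

```text
t: 26.6
position: [0.5168, 0.2422, 0.3016]
eef_rot: [0.231, 0.683, -0.656, -0.223]
force: [-0.4, 0.5, -0.6]
finger_gap: 0.0618
```

```bash
python3 - <<'E'
from h import *
togo([.5303,.252,.1])
E
```

```text
t 26.60 tcp [0.5168 0.2422 0.3016] grasp [0.5205 0.2471 0.1467] jaw deg 142.54 y axis [ 0.0234  0.032  -0.9992] F [-0.3523  0.5161 -0.5691] T [0.0105 0.0352 0.0601] gap 0.0618
 q [-0.2056  0.537  -0.4136  1.8022  0.2645  0.8204  1.7464]
 togo tool cm [-0.4907  4.7086 -0.7983]
```

{"op": "jog_arm", "data": {"deltas": [{"offset":[0,0,5],"yaw":0},{"offset":[0,0,-5],"yaw":0},{"offset":[0,0,0],"yaw":0},{"offset":[0,0,0],"yaw":0},{"offset":[0,0,5],"yaw":0},{"offset":[0,0,-5],"yaw":0},{"offset":[0,0,0],"yaw":0},{"offset":[0,0,0],"yaw":0}]}}

```text
t: 27.6
position: [0.5087, 0.2353, 0.297]
eef_rot: [0.227, 0.678, -0.662, -0.226]
force: [-0.6, -0.3, 0.7]
finger_gap: 0.0619
```

```bash
python3 - <<'E'
from h import *
togo([.5303,.252,.1])
E
```

```text
t 27.60 tcp [0.5087 0.2353 0.297 ] grasp [0.5101 0.2385 0.142 ] jaw deg 142.60 y axis [ 0.0086  0.0213 -0.9997] F [-0.5763 -0.2912  0.6794] T [-0.0175  0.0035  0.053 ] gap 0.0619
 q [-0.1994  0.5337 -0.415   1.8254  0.2658  0.8194  1.7469]
 togo tool cm [-0.8154  4.2485 -2.2033]
```

{"op": "jog_arm", "data": {"deltas": [{"offset":[-0.1,0.3,-0.3],"yaw":0},{"offset":[-0.2,0.8,-0.5],"yaw":0},{"offset":[-0.2,1.0,-0.6],"yaw":0},{"offset":[-0.2,1.0,-0.5],"yaw":0},{"offset":[-0.1,0.8,-0.3],"yaw":0},{"offset":[0,0.4,-0.1],"yaw":0},{"offset":[0,0,0],"yaw":0}]}}

```text
t: 28.48
position: [0.5322, 0.2511, 0.2516]
eef_rot: [0.228, 0.679, -0.661, -0.226]
force: [-0.3, -1.0, 0.0]
finger_gap: 0.0623
```

```bash
python3 - <<'E'
from h import *
c=shot('wrist','wrist12');togo([.5303,.252,.022])
P=cloud(c);m=((P[...,2]>.018)&(P[...,2]<.03)&(np.hypot(P[...,0]-.529,P[...,1]-.2515)<.03)).astype('uint8')
k=max(cv2.findContours(m,cv2.RETR_EXTERNAL,cv2.CHAIN_APPROX_NONE)[0],key=cv2.contourArea)
q=np.array([onz(c,*p[0],.0245) for p in k]);(cx,cy),r=cv2.minEnclosingCircle((q[:,:2]*1000).astype('float32'));print(cx,cy,r)
togo([cx/1000,cy/1000,.022])
E
```

```text
t 28.52 tcp [0.5323 0.2511 0.2519] grasp [0.534  0.2547 0.097 ] jaw deg 142.57 y axis [ 0.0112  0.0233 -0.9997] F [-0.4319  0.0631 -0.451 ] T [-0.0724  0.0172 -0.0393] gap 0.0620
 q [-0.2345  0.6237 -0.3853  1.7982  0.3046  0.7566  1.7158]
 togo tool cm [0.0889 7.4831 0.63  ] 
529.470947265625 251.1347198486328 22.477602005004883
t 28.52 tcp [0.5323 0.2511 0.2519] grasp [0.534  0.2547 0.097 ] jaw deg 142.57 y axis [ 0.0112  0.0233 -0.9997] F [-0.4319  0.0631 -0.451 ] T [-0.0724  0.0172 -0.0393] gap 0.0620
 q [-0.2345  0.6237 -0.3853  1.7982  0.3046  0.7566  1.7158]
 togo tool cm [0.1022 7.4802 0.7491]
```

{"op": "jog_arm", "data": {"deltas": [{"offset":[0.05,0.6,0.3],"yaw":0},{"offset":[0.05,1.2,0.3],"yaw":0},{"offset":[0,1.5,0.1],"yaw":0},{"offset":[0,1.5,0],"yaw":0},{"offset":[0,1.0,0],"yaw":0},{"offset":[0,0.5,0],"yaw":0},{"offset":[0,0.2,0],"yaw":0},{"offset":[0,0,0],"yaw":0}]}}

```text
t: 29.52
position: [0.5275, 0.2472, 0.1821]
eef_rot: [0.228, 0.679, -0.661, -0.226]
force: [0.3, 0.3, -0.2]
finger_gap: 0.062
```

```bash
python3 - <<'E'
from h import *
togo([.5295,.2511,.022])
E
```

```text
t 29.52 tcp [0.5275 0.2472 0.1821] grasp [0.5292 0.2508 0.0271] jaw deg 142.57 y axis [ 0.011   0.0231 -0.9997] F [ 0.2565  0.251  -0.1627] T [-0.001   0.0469 -0.0291] gap 0.0620
 q [-0.2661  0.7115 -0.3334  1.8669  0.3609  0.6003  1.6681]
 togo tool cm [-0.0111  0.5154 -0.0318]
```

{"op": "jog_arm", "data": {"deltas": [{"offset":[0,0.3,-0.03],"yaw":0},{"offset":[0,0.18,0],"yaw":0},{"offset":[0,0,0],"yaw":0}]}}

```text
t: 29.9
position: [0.528, 0.2477, 0.1779]
eef_rot: [0.228, 0.679, -0.66, -0.225]
force: [-0.3, -0.2, 0.2]
finger_gap: 0.0619
```

{"op": "jog_arm", "data": {"deltas": [{"offset":[0,0,0],"yaw":0},{"offset":[0,0,0],"yaw":0},{"offset":[0,0,0],"yaw":0},{"offset":[0,0,0],"yaw":0}], "grip": 3.8}}

```text
t: 30.4
position: [0.528, 0.2478, 0.1785]
eef_rot: [0.229, 0.679, -0.66, -0.225]
force: [-1.1, 1.1, 0.6]
finger_gap: 0.0432
```

```bash
python3 - <<'E'
from h import *
togo([.5295,.2511,.022])
E
```

```text
t 30.40 tcp [0.528  0.2478 0.1785] grasp [0.5301 0.2515 0.0235] jaw deg 142.56 y axis [ 0.0132  0.024  -0.9996] F [-1.0996  1.0859  0.6369] T [-0.0811  0.0837 -0.002 ] gap 0.0432
 q [-0.2692  0.7169 -0.3294  1.8682  0.3646  0.5909  1.6647]
 togo tool cm [0.0223 0.1493 0.0696]
```

{"op": "jog_arm", "data": {"deltas": [{"offset":[0,-0.5,0],"yaw":0},{"offset":[0,-1,0],"yaw":0},{"offset":[0,-2,0],"yaw":0},{"offset":[0,-3,0],"yaw":0},{"offset":[0,-3,0],"yaw":0},{"offset":[0,-3,0],"yaw":0},{"offset":[0,-3,0],"yaw":0},{"offset":[0,-2,0],"yaw":0},{"offset":[0,-1,0],"yaw":0},{"offset":[0,-0.4,0],"yaw":0},{"offset":[0,0,0],"yaw":0}]}}

```text
t: 31.78
position: [0.5243, 0.2426, 0.3776]
eef_rot: [0.229, 0.679, -0.66, -0.225]
force: [-1.2, -0.1, -0.4]
finger_gap: 0.0431
```

```bash
python3 - <<'E'
from h import *
c=shot('wrist','wrist13');o,R=togo2([.5533,.0224,.17],(0,.1785,.0007));st()
P=cloud(c);T=(P-o['position'])@R
m=(T[...,1]>.145)&(T[...,1]<.163)&(np.hypot(T[...,0],T[...,2])<.026)
q=T[m];print(len(q),q.min(0),q.max(0),np.median(q,0))
cv2.imwrite('pics/w13c.png',cv2.resize(c['image'][180:350,160:410],None,fx=3,fy=3))
E
```

```text
t 31.82 ring/pt [0.5263 0.2463 0.1988] togo cm [-15.756    2.3799  16.2205] F [ 0.5102  0.2389 -0.0992] ydir [ 0.0135  0.0241 -0.9996] q7 1.80
t 31.82 tcp [0.5243 0.2426 0.3773] grasp [0.5264 0.2463 0.2224] jaw deg 142.60 y axis [ 0.0135  0.0241 -0.9996] F [ 0.5102  0.2389 -0.0992] T [-0.0876  0.0244  0.0225] gap 0.0432
 q [-0.1782  0.4709 -0.4476  1.6796  0.2178  1.0175  1.7953]
8609 [-0.0239  0.145  -0.0228] [0.024 0.163 0.022] [-0.0006  0.1542  0.0029]
```

View pics/w13c.png

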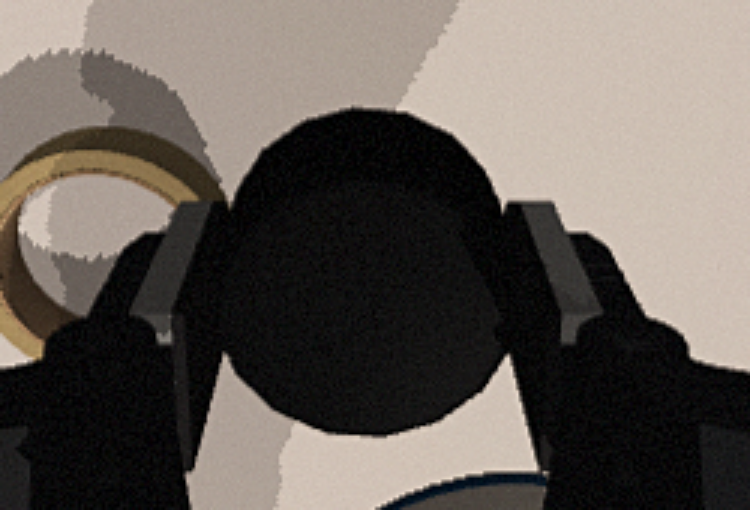

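The cap is held square and centred: its top is at tool y 0.154, its lower edge at about 0.1785. I'm carrying it over the bottle with smooth acceleration.

{"op": "jog_arm", "data": {"deltas": [{"offset":[-0.5,0,0.5],"yaw":0},{"offset":[-1.2,0,1.2],"yaw":0},{"offset":[-1.8,0.1,1.85],"yaw":0},{"offset":[-1.9,0.2,1.95],"yaw":0},{"offset":[-1.9,0.2,1.95],"yaw":0},{"offset":[-1.9,0.2,1.95],"yaw":0},{"offset":[-1.9,0.2,1.95],"yaw":0},{"offset":[-1.9,0.1,1.95],"yaw":0},{"offset":[-1.3,0,1.35],"yaw":0},{"offset":[-0.8,0,0.8],"yaw":0},{"offset":[-0.4,0,0.4],"yaw":0},{"offset":[0,0,0],"yaw":0}]}}

```text
t: 33.33
position: [0.5507, 0.0029, 0.3569]
eef_rot: [0.229, 0.675, -0.662, -0.23]
force: [-0.3, -0.9, 0.1]
finger_gap: 0.0431
```

```bash
python3 - <<'E'
from h import *
togo2([.5533,.0224,.15],(0,.1785,0));st()
E
```

```text
t 33.33 ring/pt [0.5515 0.0062 0.1785] togo cm [ 0.8359  2.8755 -1.3405] F [-0.3079 -0.9127  0.0656] ydir [ 0.0044  0.0181 -0.9998] q7 2.22
t 33.33 tcp [0.5507 0.0029 0.3569] grasp [0.5514 0.0057 0.202 ] jaw deg 142.11 y axis [ 0.0044  0.0181 -0.9998] F [-0.3079 -0.9127  0.0656] T [-0.0446 -0.0676  0.0284] gap 0.0431
 q [ 0.2421  0.4536 -0.4243  1.7696  0.2013  0.9564  2.2207]
```

{"op": "jog_arm", "data": {"deltas": [{"offset":[0.3,0.4,-0.5],"yaw":0},{"offset":[0.3,0.6,-0.5],"yaw":0},{"offset":[0.2,0.6,-0.3],"yaw":0},{"offset":[0,0.4,-0.1],"yaw":0},{"offset":[0,0.2,0],"yaw":0},{"offset":[0,0,0],"yaw":0}]}}

```text
t: 34.08
position: [0.553, 0.0237, 0.3334]
eef_rot: [0.227, 0.676, -0.662, -0.229]
force: [-0.0, -0.2, -0.8]
finger_gap: 0.0431
```

```bash
python3 - <<'E'
from h import *
s=shot('scene','scene14');togo2([.5533,.0224,.15],(0,.1785,0))
cv2.imwrite('pics/s14c.png',cv2.resize(s['image'][150:290,190:330],None,fx=4,fy=4,interpolation=cv2.INTER_CUBIC))
E
```

```text
t 34.12 ring/pt [0.5537 0.0271 0.1551] togo cm [-0.2593  0.497   0.4046] F [-1.1221  0.0189 -0.2184] ydir [ 0.004   0.0195 -0.9998] q7 2.17
```

View pics/s14c.png

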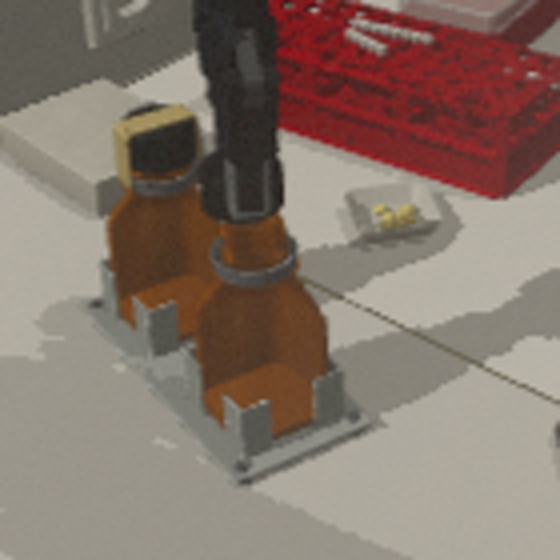

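{"op": "jog_arm", "data": {"deltas": [{"offset":[-0.12,0,0.2],"yaw":0},{"offset":[-0.12,0,0.18],"yaw":0},{"offset":[0,0,0],"yaw":0},{"offset":[0,0,0],"yaw":0}]}}

```text
t: 34.62
position: [0.5527, 0.0181, 0.3339]
eef_rot: [0.228, 0.676, -0.662, -0.229]
force: [0.2, 0.6, 0.3]
finger_gap: 0.0433
```

```bash
python3 - <<'E'
from h import *
s=shot('scene','scene15');togo2([.5533,.0224,.144],(0,.1785,0))
cv2.imwrite('pics/s15c.png',cv2.resize(s['image'][180:250,220:290],None,fx=8,fy=8,interpolation=cv2.INTER_CUBIC))
E
```

```text
t 34.67 ring/pt [0.5536 0.0215 0.1555] togo cm [ 0.0651  1.1482 -0.0331] F [ 0.0059 -0.5108 -0.5987] ydir [ 0.005   0.0191 -0.9998] q7 2.18
```

View pics/s15c.png

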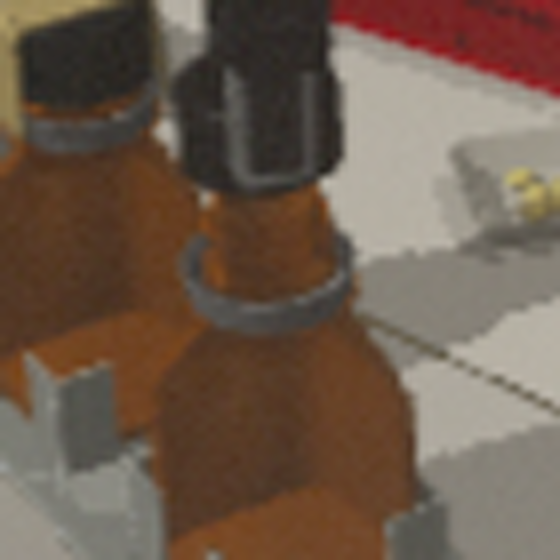

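```bash
python3 - <<'E'
from h import *
s=load('scene15');s0=load('scene0');g=s['image'];
# neck/ring edges: ring mask by depth in scene15 ; bottle silhouettes in scene0 rim rows
for nm,c,rows in(('s0',s0,range(203,218,2)),('s15',s,range(188,222,2))):
    hsv=cv2.cvtColor(c['image'],cv2.COLOR_BGR2HSV)
    for r in rows:
        row=hsv[r,235:275]
        am=np.where((row[:,1]>120)&(row[:,0]<20))[0]+235
        dk=np.where(hsv[r,236:275,2]<75)[0]+236
        print(nm,r,'amber',(am.min(),am.max(),(am.min()+am.max())/2) if len(am) else None,'dark',(dk.min(),dk.max(),(dk.min()+dk.max())/2) if len(dk) else None)
for p in ([.5505,.0243,.143],[.5505,.0243,.16],[.5505,.0243,.12],[.5505,.0243,.18]): print(p,proj(s0,p))
print('1mm x,y', proj(s0,[.5515,.0243,.16])-proj(s0,[.5505,.0243,.16]),proj(s0,[.5505,.0253,.16])-proj(s0,[.5505,.0243,.16]))
P=cloud(s);m=(P[...,2]>.158)&(P[...,2]<.178)&(np.hypot(P[...,0]-.552,P[...,1]-.023)<.03)
q=P[m];
from scipy.optimize import least_squares
f=lambda p:np.hypot(q[:,0]-p[0],q[:,1]-p[1])-.0225
print(len(q),least_squares(f,[.55,.02],loss='soft_l1',f_scale=.001).x)
m=(P[...,2]>.114)&(P[...,2]<.122)&(np.hypot(P[...,0]-.552,P[...,1]-.023)<.03);q=P[m]
f=lambda p:np.hypot(q[:,0]-p[0],q[:,1]-p[1])-p[2]
print('ring',len(q),least_squares(f,[.55,.02,.0245],loss='soft_l1',f_scale=.001).x)
P=cloud(s0);m=(P[...,2]>.12)&(P[...,2]<.139)&(np.hypot(P[...,0]-.552,P[...,1]-.023)<.025);q=P[m]
print('neck',len(q),least_squares(f,[.55,.02,.017],loss='soft_l1',f_scale=.001).x)
E
```

```text
s0 203 amber (np.int64(235), np.int64(259), np.float64(247.0)) dark None
s0 205 amber (np.int64(235), np.int64(260), np.float64(247.5)) dark None
s0 207 amber (np.int64(235), np.int64(260), np.float64(247.5)) dark None
s0 209 amber (np.int64(235), np.int64(260), np.float64(247.5)) dark None
s0 211 amber (np.int64(235), np.int64(261), np.float64(248.0)) dark None
s0 213 amber (np.int64(235), np.int64(263), np.float64(249.0)) dark None
s0 215 amber (np.int64(235), np.int64(263), np.float64(249.0)) dark None
s0 217 amber (np.int64(235), np.int64(263), np.float64(249.0)) dark (np.int64(251), np.int64(257), np.float64(254.0))
s15 188 amber None dark (np.int64(236), np.int64(260), np.float64(248.0))
s15 190 amber None dark (np.int64(236), np.int64(261), np.float64(248.5))
s15 192 amber (np.int64(235), np.int64(236), np.float64(235.5)) dark (np.int64(237), np.int64(261), np.float64(249.0))
s15 194 amber None dark (np.int64(236), np.int64(261), np.float64(248.5))
s15 196 amber (np.int64(238), np.int64(238), np.float64(238.0)) dark (np.int64(236), np.int64(262), np.float64(249.0))
s15 198 amb
[... 924 characters left out ...]
int64(244), np.int64(244), np.float64(244.0))
s15 216 amber (np.int64(235), np.int64(257), np.float64(246.0)) dark (np.int64(262), np.int64(263), np.float64(262.5))
s15 218 amber (np.int64(235), np.int64(263), np.float64(249.0)) dark (np.int64(256), np.int64(261), np.float64(258.5))
s15 220 amber (np.int64(235), np.int64(264), np.float64(249.5)) dark (np.int64(252), np.int64(258), np.float64(255.0))
[0.5505, 0.0243, 0.143] [252.315 204.813]
[0.5505, 0.0243, 0.16] [251.857  198.2046]
[0.5505, 0.0243, 0.12] [252.9184 213.5202]
[0.5505, 0.0243, 0.18] [251.3046 190.2342]
1mm x,y [-0.3326 -0.1528] [-0.3221  0.19  ]
121 [0.5525 0.0219]
ring 86 [0.5514 0.023  0.0218]
neck 153 [0.551  0.0236 0.0151]
```

The scene-camera fit puts the cap about 1–1.5 mm short in (-x,+y) of the neck. The arm estimate agrees in direction. I'm correcting, then lowering gently.

{"op": "jog_arm", "data": {"deltas": [{"offset":[0.1,0.2,-0.05],"yaw":0},{"offset":[0,0.4,0],"yaw":0},{"offset":[0,0.4,0],"yaw":0},{"offset":[0,0.3,0],"yaw":0},{"offset":[0,0,0],"yaw":0}]}}

```text
t: 35.3
position: [0.5521, 0.0197, 0.3197]
eef_rot: [0.227, 0.676, -0.662, -0.229]
force: [0.5, -0.5, 0.0]
finger_gap: 0.0431
```

```bash
python3 - <<'E'
from h import *
togo2([.5530,.0227,.135],(0,.1785,0));st()
E
```

```text
t 35.30 ring/pt [0.5529 0.0231 0.1412] togo cm [-0.0391  0.6227  0.0349] F [ 0.4561 -0.4853  0.0116] ydir [ 0.0043  0.0192 -0.9998] q7 2.17
t 35.30 tcp [0.5521 0.0197 0.3197] grasp [0.5528 0.0226 0.1647] jaw deg 142.34 y axis [ 0.0043  0.0192 -0.9998] F [ 0.4561 -0.4853  0.0116] T [-0.0066 -0.0052  0.0844] gap 0.0431
 q [ 0.2009  0.4972 -0.4124  1.814   0.2283  0.8716  2.171 ]
```

{"op": "jog_arm", "data": {"deltas": [{"offset":[-0.02,0.3,0.02],"yaw":0},{"offset":[-0.01,0.3,0.01],"yaw":0},{"offset":[0,0,0],"yaw":0}]}}

```text
t: 35.67
position: [0.5523, 0.0193, 0.3133]
eef_rot: [0.228, 0.676, -0.662, -0.229]
force: [-0.1, -1.0, -0.6]
finger_gap: 0.0433
```

```bash
python3 - <<'E'
from h import *
togo2([.5530,.0227,.131],(0,.1785,0))
E
```

```text
t 35.67 ring/pt [0.5531 0.0227 0.1348] togo cm [0.0002 0.3842 0.0114] F [-0.0705 -1.0157 -0.5696] ydir [ 0.0045  0.0192 -0.9998] q7 2.17
```

The cap is over the neck: its lower edge is 8 mm below the rim, with no contact. I'm continuing in small rows until contact.

{"op": "jog_arm", "data": {"deltas": [{"offset":[0,0.2,0],"yaw":0},{"offset":[0,0.2,0],"yaw":0},{"offset":[0,0,0],"yaw":0}]}}

```text
t: 36.05
position: [0.5525, 0.0191, 0.3103]
eef_rot: [0.228, 0.676, -0.662, -0.228]
force: [0.1, -0.5, 1.2]
finger_gap: 0.0433
```

```bash
python3 - <<'E'
from h import *
togo2([.5530,.0227,.131],(0,.1785,0))
E
```

```text
t 36.05 ring/pt [0.5536 0.0224 0.1319] togo cm [0.071  0.0882 0.0137] F [ 0.1472 -0.5019  1.1771] ydir [ 0.0063  0.0184 -0.9998] q7 2.16
```

{"op": "jog_arm", "data": {"deltas": [{"offset":[0,0.2,0],"yaw":0},{"offset":[0,0,0],"yaw":0}]}}

```text
t: 36.3
position: [0.5524, 0.0193, 0.3104]
eef_rot: [0.229, 0.676, -0.662, -0.228]
force: [-0.5, -0.8, -0.2]
finger_gap: 0.0432
```

```bash
python3 - <<'E'
from h import *
togo2([.5530,.0227,.131],(0,.1785,0))
E
```

```text
t 36.30 ring/pt [0.5538 0.0224 0.1319] togo cm [0.0812 0.0916 0.0272] F [-0.4808 -0.8482 -0.1853] ydir [ 0.0078  0.0176 -0.9998] q7 2.16
```

Contact: the cap rests on the thread with its origin 11.1 mm below the rim, so about 219 deg remain to home. I'm starting to screw clockwise (+yaw).

{"op": "jog_arm", "data": {"deltas": [{"offset":[0,0.03,0],"yaw":0.06},{"offset":[0,0.03,0],"yaw":0.12},{"offset":[0,0.03,0],"yaw":0.12},{"offset":[0,0.03,0],"yaw":0.12},{"offset":[0,0.03,0],"yaw":0.1},{"offset":[0,0,0],"yaw":0}]}}

```text
t: 37.05
position: [0.5521, 0.0191, 0.3093]
eef_rot: [0.396, 0.591, -0.578, -0.398]
force: [-1.1, -0.5, 3.0]
finger_gap: 0.0429
```

```bash
python3 - <<'E'
from h import *
togo2([.5530,.0227,.131],(0,.1785,0));st()
E
```

```text
t 37.05 ring/pt [0.5536 0.0222 0.1308] togo cm [ 0.0735 -0.0174  0.0381] F [-1.1387 -0.5171  3.0487] ydir [ 0.0083  0.0171 -0.9998] q7 1.73
t 37.05 tcp [0.5521 0.0191 0.3093] grasp [0.5534 0.0218 0.1543] jaw deg 111.61 y axis [ 0.0083  0.0171 -0.9998] F [-1.1387 -0.5171  3.0487] T [-0.1604  0.2452 -0.0398] gap 0.0429
 q [ 0.0963  0.4938 -0.2536  1.8297  0.1407  0.826   1.7254]
```

Engaged: 30.7 deg turned and 1.1 mm advanced, which matches the lead exactly. I'm continuing.

{"op": "jog_arm", "data": {"deltas": [{"offset":[0,0.03,0],"yaw":0.1},{"offset":[0,0.03,0],"yaw":0.15},{"offset":[0,0.03,0],"yaw":0.15},{"offset":[0,0.03,0],"yaw":0.15},{"offset":[0,0.03,0],"yaw":0.15},{"offset":[0,0.03,0],"yaw":0.15},{"offset":[0,0.03,0],"yaw":0.15},{"offset":[0,0.03,0],"yaw":0.1},{"offset":[0,0,0],"yaw":0}]}}

```text
t: 38.17
position: [0.5519, 0.019, 0.3071]
eef_rot: [-0.642, -0.292, 0.283, 0.65]
force: [-1.9, 0.1, 3.9]
finger_gap: 0.0431
```

```bash
python3 - <<'E'
from h import *
togo2([.5530,.0227,.124],(0,.1785,0));st()
E
```

```text
t 38.17 ring/pt [0.5532 0.0219 0.1286] togo cm [0.0356 0.4615 0.067 ] F [-1.9268  0.105   3.8653] ydir [ 0.0076  0.0165 -0.9998] q7 0.82
t 38.17 tcp [0.5519 0.019  0.3071] grasp [0.553  0.0215 0.1521] jaw deg 48.00 y axis [ 0.0076  0.0165 -0.9998] F [-1.9268  0.105   3.8653] T [-0.1678  0.3634 -0.0334] gap 0.0431
 q [-0.115   0.4904  0.0623  1.8355 -0.0627  0.809   0.8208]
```

{"op": "jog_arm", "data": {"deltas": [{"offset":[0,0.03,0],"yaw":0.1},{"offset":[0,0.03,0],"yaw":0.15},{"offset":[0,0.03,0],"yaw":0.15},{"offset":[0,0.03,0],"yaw":0.15},{"offset":[0,0.03,0],"yaw":0.15},{"offset":[0,0.03,0],"yaw":0.15},{"offset":[0,0.03,0],"yaw":0.15},{"offset":[0,0.03,0],"yaw":0.15},{"offset":[0,0.03,0],"yaw":0.15},{"offset":[0,0.03,0],"yaw":0.1},{"offset":[0,0,0],"yaw":0}]}}

```text
t: 39.55
position: [0.5518, 0.0187, 0.304]
eef_rot: [-0.673, 0.195, -0.196, 0.686]
force: [-0.7, 0.4, 4.6]
finger_gap: 0.043
```

```bash
python3 - <<'E'
from h import *
togo2([.5530,.0227,.124],(0,.1785,0));st()
E
```

```text
t 39.55 ring/pt [0.5528 0.0217 0.1255] togo cm [-0.0396  0.151   0.0938] F [-0.7451  0.4217  4.6424] ydir [ 0.0058  0.0167 -0.9998] q7 -0.30
t 39.55 tcp [0.5518 0.0187 0.304 ] grasp [0.5527 0.0213 0.149 ] jaw deg -32.07 y axis [ 0.0058  0.0167 -0.9998] F [-0.7451  0.4217  4.6424] T [-0.1353  0.3913  0.0082] gap 0.0430
 q [-0.3748  0.5347  0.4639  1.8418 -0.3357  0.836  -0.2995]
```

{"op": "jog_arm", "data": {"deltas": [{"offset":[0,0.02,0],"yaw":0.08},{"offset":[0,0.02,0],"yaw":0.1},{"offset":[0,0.02,0],"yaw":0.1},{"offset":[0,0.02,0],"yaw":0.08},{"offset":[0,0.02,0],"yaw":0.05}]}}

```text
t: 40.17
position: [0.552, 0.0186, 0.3031]
eef_rot: [-0.621, 0.328, -0.325, 0.633]
force: [-1.3, -0.1, 6.5]
finger_gap: 0.0428
```

```bash
python3 - <<'E'
from h import *
togo2([.5530,.0227,.124],(0,.1785,0));st()
E
```

```text
t 40.17 ring/pt [0.5528 0.0217 0.1246] togo cm [-0.0735  0.0642  0.0741] F [-1.332  -0.1256  6.4821] ydir [ 0.0048  0.0172 -0.9998] q7 -0.62
t 40.17 tcp [0.552  0.0186 0.3031] grasp [0.5527 0.0213 0.1481] jaw deg -54.98 y axis [ 0.0048  0.0172 -0.9998] F [-1.332  -0.1256  6.4821] T [-0.0449  0.468   0.0282] gap 0.0428
 q [-0.444   0.5593  0.5795  1.8428 -0.4184  0.8573 -0.6152]
```

{"op": "jog_arm", "data": {"deltas": [{"offset":[0,0.015,0],"yaw":0.06},{"offset":[0,0.015,0],"yaw":0.06},{"offset":[0,0.015,0],"yaw":0.06}]}}

```text
t: 40.55
position: [0.5521, 0.0186, 0.3028]
eef_rot: [-0.591, 0.381, -0.377, 0.603]
force: [-0.9, 0.4, 4.6]
finger_gap: 0.0427
```

```bash
python3 - <<'E'
from h import *
st()
E
```

```text
t 40.55 tcp [0.5521 0.0186 0.3028] grasp [0.5528 0.0213 0.1478] jaw deg -64.84 y axis [ 0.0042  0.0177 -0.9998] F [-0.8801  0.441   4.5912] T [-0.0884  0.3555 -0.0035] gap 0.0427
 q [-0.4725  0.5717  0.6291  1.8428 -0.4546  0.8691 -0.7505]
```

{"op": "jog_arm", "data": {"deltas": [{"offset":[0,0.01,0],"yaw":0.05},{"offset":[0,0.01,0],"yaw":0.05},{"offset":[0,0.01,0],"yaw":0.05}]}}

```text
t: 40.92
position: [0.5525, 0.0185, 0.3026]
eef_rot: [-0.561, 0.425, -0.42, 0.573]
force: [-1.0, 0.4, 4.7]
finger_gap: 0.043
```

```bash
python3 - <<'E'
from h import *
st()
E
```

```text
t 40.92 tcp [0.5525 0.0185 0.3026] grasp [0.5532 0.0212 0.1476] jaw deg -73.30 y axis [ 0.0046  0.0177 -0.9998] F [-1.0351  0.4318  4.7219] T [-0.1048  0.318   0.0877] gap 0.0430
 q [-0.4964  0.5835  0.6718  1.8425 -0.4858  0.8799 -0.8665]
```

{"op": "jog_arm", "data": {"deltas": [{"offset":[0,0.01,0],"yaw":0.05},{"offset":[0,0.01,0],"yaw":0.05}]}}

```text
t: 41.18
position: [0.5527, 0.0185, 0.3025]
eef_rot: [-0.54, 0.452, -0.447, 0.552]
force: [-1.5, 0.0, 4.7]
finger_gap: 0.0432
```

```bash
python3 - <<'E'
from h import *
st()
E
```

```text
t 41.17 tcp [0.5527 0.0185 0.3025] grasp [0.5535 0.0212 0.1475] jaw deg -78.97 y axis [ 0.0047  0.0177 -0.9998] F [-1.5185  0.022   4.7034] T [-0.1867  0.3955  0.1111] gap 0.0432
 q [-0.5121  0.5919  0.7005  1.8423 -0.5066  0.8878 -0.9442]
```

{"op": "jog_arm", "data": {"deltas": [{"offset":[0,0.01,0],"yaw":0.05},{"offset":[0,0.01,0],"yaw":0.05}]}}

```text
t: 41.42
position: [0.553, 0.0186, 0.3024]
eef_rot: [-0.517, 0.479, -0.473, 0.529]
force: [-1.3, 0.5, 5.9]
finger_gap: 0.0432
```

```bash
python3 - <<'E'
from h import *
st()
E
```

```text
t 41.42 tcp [0.553  0.0186 0.3024] grasp [0.5537 0.0213 0.1474] jaw deg -84.60 y axis [ 0.0047  0.0176 -0.9998] F [-1.261   0.4563  5.857 ] T [-0.2176  0.5096  0.1079] gap 0.0432
 q [-0.5277  0.6006  0.7289  1.8419 -0.5273  0.8964 -1.0218]
```

{"op": "jog_arm", "data": {"deltas": [{"offset":[0,0.02,0],"yaw":0.05},{"offset":[0,0.02,0],"yaw":0.05}]}}

```text
t: 41.68
position: [0.553, 0.0189, 0.3024]
eef_rot: [-0.494, 0.504, -0.497, 0.505]
force: [-3.0, 1.0, 7.9]
finger_gap: 0.043
```

```bash
python3 - <<'E'
from h import *
st()
E
```

```text
t 41.67 tcp [0.553  0.0189 0.3024] grasp [0.5536 0.0217 0.1474] jaw deg -90.18 y axis [ 0.004   0.018  -0.9998] F [-2.993   0.9983  7.892 ] T [-0.1381  0.718   0.5532] gap 0.0430
 q [-0.543   0.6094  0.757   1.8417 -0.5478  0.9061 -1.0988]
```

{"op": "jog_arm", "data": {"deltas": [{"offset":[0,0.02,0],"yaw":0.05},{"offset":[0,0.02,0],"yaw":0.05}]}}

```text
t: 41.92
position: [0.5536, 0.0188, 0.3023]
eef_rot: [-0.47, 0.527, -0.521, 0.48]
force: [1.2, -1.4, 3.2]
finger_gap: 0.0432
```

```bash
python3 - <<'E'
from h import *
st()
s=shot('scene','scene20')
cv2.imwrite('pics/s20c.png',cv2.resize(s['image'][180:250,220:290],None,fx=8,fy=8,interpolation=cv2.INTER_CUBIC))
E
```

```text
t 41.92 tcp [0.5536 0.0188 0.3023] grasp [0.5544 0.0213 0.1474] jaw deg -95.59 y axis [ 0.0051  0.0159 -0.9999] F [ 1.2357 -1.3682  3.234 ] T [-0.9937 -0.2233  0.6803] gap 0.0432
 q [-0.5578  0.6192  0.785   1.8407 -0.5666  0.9141 -1.1742]
```

View pics/s20c.png

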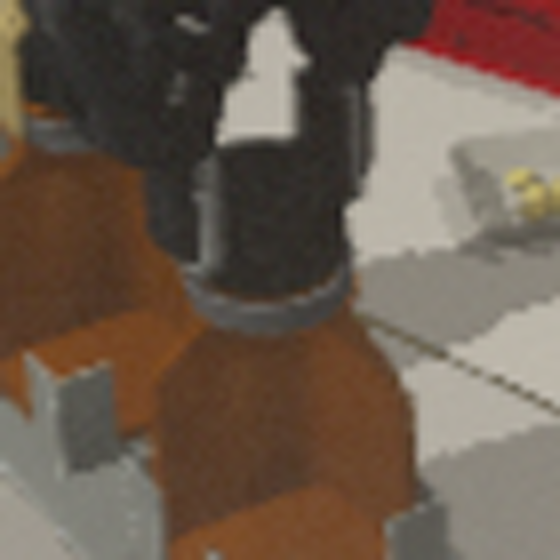

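The stop was reached: Tz jumped from 0.11 to 0.55–0.68 N m, z stalled at 0.3023 and the fingers slip. The picture shows the cap down just above the ring. I'm backing off 90 deg from the jaw at -95.6 deg.

{"op": "jog_arm", "data": {"deltas": [{"offset":[0,-0.01,0],"yaw":-0.08},{"offset":[0,-0.03,0],"yaw":-0.14},{"offset":[0,-0.03,0],"yaw":-0.14},{"offset":[0,-0.03,0],"yaw":-0.14},{"offset":[0,-0.03,0],"yaw":-0.14},{"offset":[0,-0.03,0],"yaw":-0.14},{"offset":[0,-0.03,0],"yaw":-0.14},{"offset":[0,-0.03,0],"yaw":-0.14},{"offset":[0,-0.02,0],"yaw":-0.12},{"offset":[0,-0.02,0],"yaw":-0.08},{"offset":[0,0,0],"yaw":0}]}}

```text
t: 43.35
position: [0.5527, 0.0185, 0.3045]
eef_rot: [-0.69, 0.124, -0.122, 0.703]
force: [-0.3, -0.9, 3.6]
finger_gap: 0.043
```

```bash
python3 - <<'E'
from h import *
st()
E
```

```text
t 43.35 tcp [0.5527 0.0185 0.3045] grasp [0.5529 0.0212 0.1495] jaw deg -20.03 y axis [ 0.001   0.0178 -0.9998] F [-0.2992 -0.8525  3.6337] T [-0.1154  0.1355  0.0028] gap 0.0430
 q [-0.3342  0.5262  0.4011  1.8362 -0.2921  0.8352 -0.1334]
```

{"op": "jog_arm", "data": {"deltas": [{"offset":[0,-0.02,0],"yaw":-0.1},{"offset":[0,-0.02,0],"yaw":-0.1},{"offset":[0,-0.01,0],"yaw":-0.08},{"offset":[0,0,0],"yaw":0}]}}

```text
t: 43.85
position: [0.5528, 0.0184, 0.3051]
eef_rot: [-0.7, 0.023, -0.024, 0.713]
force: [-0.5, -0.2, 3.4]
finger_gap: 0.0431
```

```bash
python3 - <<'E'
from h import *
s=shot('scene','scene21');c=shot('wrist','wrist21');st()
cv2.imwrite('pics/s21c.png',cv2.resize(s['image'][170:260,210:300],None,fx=6,fy=6,interpolation=cv2.INTER_CUBIC))
P=cloud(s)
m=(P[...,2]>.128)&(P[...,2]<.148)&(np.hypot(P[...,0]-.5515,P[...,1]-.023)<.024)
# cap top from wrist
P=cloud(c);q=P[np.hypot(P[...,0]-.5533,P[...,1]-.0222)<.015];q=q[(q[:,2]>.135)&(q[:,2]<.165)]
print('cap top z',len(q),np.median(q[:,2]))
E
```

```text
t 43.95 tcp [0.5528 0.0185 0.3051] grasp [0.553  0.0213 0.1501] jaw deg -3.87 y axis [ 0.0011  0.0181 -0.9998] F [-0.6268 -1.1676  3.2806] T [-0.1968  0.1998 -0.0284] gap 0.0433
 q [-0.2821  0.5146  0.3195  1.8346 -0.2365  0.8273  0.0923]
cap top z 3521 0.15062982731466026
```

View pics/s21c.png

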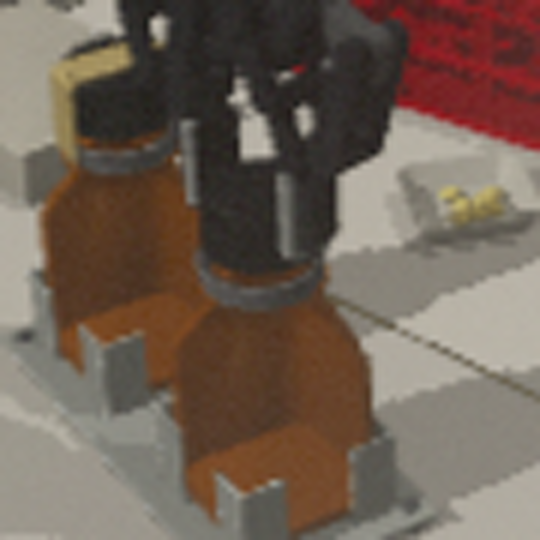

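View pics/wrist21.png

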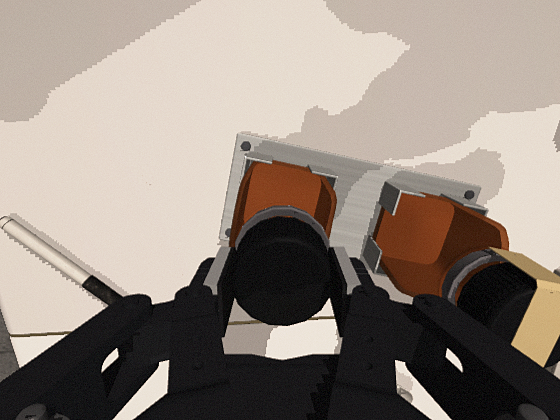

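```bash
python3 - <<'E'
from h import *
st()
print(sign_off())
E
```

```text
t 43.95 tcp [0.5528 0.0185 0.3051] grasp [0.553  0.0213 0.1501] jaw deg -3.87 y axis [ 0.0011  0.0181 -0.9998] F [-0.6268 -1.1676  3.2806] T [-0.1968  0.1998 -0.0284] gap 0.0433
 q [-0.2821  0.5146  0.3195  1.8346 -0.2365  0.8273  0.0923]
the job is handed in; nothing more can be done
None
```

I put the drip ring on the collar and screwed the cap down to its stop. I then backed it off about a quarter turn and handed the job in at t = 43.95 s, still gripping the cap.

- **Ring:** it went over the neck without contact force and lies flat on the collar in both the wrist and scene views. Its measured top was 0.121 m against 0.122 m expected, within the depth bias I saw elsewhere. A rough plane fit to the ring-top points was sloped by about 5 degrees; I put that down to neck and collar points in the fit and did not repeat it.
- **Cap to stop:** it engaged at once, and its descent matched the thread lead for the first 175 degrees. At the stop the torque rose from 0.11 to 0.68 N m and the height stalled, with the jaw turned about 238 degrees.
- **Back-off:** the jaw turned 91.7 degrees back. Finger wind-up and slip at the stop leave the cap's own angle uncertain by about 4 degrees.
- **Cap top height:** it read 0.1506 m against 0.1518 m expected. That fits if the wrist depth camera reads about 1 mm low, as it did on the rim and ring.
- **Disagreement:** the tool rose only 2.8 mm during the back-off, where 3.3 mm was expected. That would be only 78 to 81 degrees. The descent had also fallen about 0.3 mm short near the stop, so I put it down to axial play or slip in the grip and trusted the angle.
- **Last readings:** force was about 3.5 N and torque about the cap axis near zero, with a gap of 43 mm on the cap. The tool was tilted about 1 degree.

Fast moves had built up to 3.9 degrees of tool tilt, and removing it before picking up the cap cost about 10 s.

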